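# Swap the batch on the drying turntable

## Task

The wooden bow handles under the heat lamp are dry: switch the lamp off at its toggle, bring the handles out by swinging the turntable half a turn, two clicks on, and hang every handle astride the dowel rail. Stand every freshly oiled pot from the bench upright on the turntable's cork mat in their place, then swing the turntable the same half turn back home so that the mat is under the lamp again, and switch the lamp back on. Leave the tin, the offcut and the gouge where they are.

Things in the scene. Friction and masses are not known exactly. Their poses are not given: they have to be found in the camera images.
- station: Fixed drying station; origin on the bench under the turntable's axle, z up. A dark round foot carries the round plywood turntable (radius 165 mm, top 42 mm above the bench). A grey heat-lamp hood hangs over its -y side: 300 mm in x, y = -65 to -230 mm, underside 148 mm and top 194 mm above the bench, on a post at y = -215 mm.
- turntable (a joint): Turntable angle, clockwise seen from above: 0 = home, cork mat under the hood (station's -y side); 3.14 = out, mat on the open +y side; from home to out its grip post goes from the -x side over +y to +x. It can go 0.2 rad past either. It clicks at every quarter turn (0, 1.57, 3.14): up to 0.3 N m plus drag 0.45 N m s/rad; let go, it settles into the nearest click within 0.05 rad.
- turntable_grip (a point): Point on the turntable's upright round steel grip post (20 mm diameter, at 125 mm radius, with a 25 mm black ball end, from 42 to about 160 mm above the bench); the point lies on the post's axis 135 mm above the bench, a good height to pinch. Moves round with the turntable.
- mat (a point): Centre of the top of the cork mat on the turntable, 80 mm from the axle, 45 mm above the bench. The mat is 180 mm along its x (tangential) and 100 mm along its y (radial, -y outwards), 3 mm proud of the plywood. Turns with the turntable.
- lamp_toggle (a joint): Swing of the bat toggle: 0 = on, leaning 0.42 rad from upright to the switch box's +y side (towards the rail); 0.84 = off, leaning as far to its -y side (towards the turntable). Over-centre: about 2 N at the tip to start it, it snaps to the other side once past upright (0.42). Starts on.
- switch_box: Fixed grey switch box, 60 mm in x, 90 mm in y, 60 mm high; origin at the centre of its underside. The steel bat pivots at the middle of its top and swings in its y-z plane.
- toggle_tip (a point): Centre of the 17 mm ball on the bat's end, 50 mm from the pivot (pivot at the box top, 60 mm above the bench); the bat's stem is 10 mm thick.
- rail: Fixed dowel rail stand; origin on the bench under the rail's middle, the rail runs along its x. End posts 18 mm thick, 30 mm wide, 125 mm high at x = +-150 mm.
- rail_mid (a point): Middle of the dowel's axis: light wood, 16 mm in diameter, 282 mm free between the posts, 105 mm above the bench; axes as the rail stand.
- handle1: Bow handle of light wood (may be absent): an upside-down U, 56 mm wide along its y, 34 mm thick along its x, 72 mm high; top beam 18 mm high, two legs 13 mm thick, so the gap between them is 30 mm wide and 54 mm high. Origin at mid-width between the feet, at foot level. Starts standing on the mat. Astride the rail, its origin is 46 mm below the rail's axis. 80 g.
- handle2: Bow handle of light wood (may be absent): an upside-down U, 56 mm wide along its y, 34 mm thick along its x, 72 mm high; top beam 18 mm high, two legs 13 mm thick, so the gap between them is 30 mm wide and 54 mm high. Origin at mid-width between the feet, at foot level. Starts standing on the mat. Astride the rail, its origin is 46 mm below the rail's axis. 80 g.
- handle3: Bow handle of light wood (may be absent): an upside-down U, 56 mm wide along its y, 34 mm thick along its x, 72 mm high; top beam 18 mm high, two legs 13 mm thick, so the gap between them is 30 mm wide and 54 mm high. Origin at mid-width between the feet, at foot level. Starts standing on the mat. Astride the rail, its origin is 46 mm below the rail's axis. 80 g.
- pot1: Turned wooden pot with lid (may be absent): dark body 50 mm in diameter and 45 mm high, lid 54 mm in diameter above it, up to 53 mm, with a small knob to 62 mm. Origin at the centre of its underside. Starts upright on the bench. About 140 g.
- pot2: Turned wooden pot with lid (may be absent): dark body 50 mm in diameter and 45 mm high, lid 54 mm in diameter above it, up to 53 mm, with a small knob to 62 mm. Origin at the centre of its underside. Starts upright on the bench. About 140 g.
- oil_tin: Bystander: steel tin, 50 mm diameter, 80 mm high, origin under its centre.
- offcut: Bystander: light wood block 60 x 40 x 35 mm, origin under its centre.
- gouge: Bystander: turning tool, 240 mm long, lying on the bench.

How it is judged:
By the outcome, as a careful person would: the job done as asked, in the order asked, and still so for the second after the job is handed in, with the robot touching nothing.
Of handle1, handle2, handle3 only 2 to 3 are there at a start; the rules pass over those that are not, and their reading is None.
Of pot1, pot2 only 1 to 2 are there at a start; the rules pass over those that are not, and their reading is None.
At some moment in a run one of pot1, pot2 may be knocked a few centimetres aside while the robot is not near it.
It also fails if it takes over 210 s, if anything falls off the work surface, if the arm or the gripper's body presses on something with over 40 N, if the wrist force passes 120 N, or if a joint passes its speed limit or range.

## Robot

A 7-joint arm with a two-finger parallel gripper is mounted at the origin on the work surface. World frame = base frame: x ahead of the robot, y to its left, z up, the work surface at z = 0. Lengths are in m, angles in rad, forces in N, time in s.
With the tool pointing down it reaches from about 0.425 to 0.95 m from the base axis. Payload 16.7 kg.
Tool frame: the origin (TCP) lies between the finger pads; the fingertips stand 11 mm ahead of it and the grasp point (between the pads) lies 8 mm behind it; z points along the fingers, x is the direction in which the jaws open and shut, and the axes are right-handed (so a half turn about z gives the same grasp; the last joint's range is limited). The gripper opens to 94 mm and grips with 3 to 60 N. Pads are 16 mm wide; open, the fingers measure 119 mm over their backs; the gripper's body (75 mm by 177 mm) begins 78 mm behind the grasp point.
Start: joints at [1.008, 0.426, 0.074, 1.606, -0.034, 1.111, -0.067], TCP at [0.271, -0.618, 0.216] pointing down, gripper open.
Joint ranges: [-2.85, 2.85], [-0.5, 2.14], [-1.23, 1.37], [0.21, 2.46], [-1.02, 4.16], [0.16, 2.05], [-2.73, 2.73]. Speed limits (rad/s): [1.89, 1.89, 2.39, 2.39, 3.01, 3.01, 3.01].

## Interface

Orientations are given as a unit quaternion [w, x, y, z].
In Python, from rig import readout, cams, finish_job gives the robot as it stands.
- The arm moves only by the shell command python3 -m creep 'ROWS' [FORCE]. ROWS is JSON, a list of rows, each a list of 7 numbers: the finger opening in m, from 0 to 0.094, then the shift along the world's x, y, z in m, then the turn, a rotation vector about the world's x, y, z in degrees. In form: [[claw, dx, dy, dz, wx, wy, wz], ...]. A call has 1 to 10 rows; each row is the pose to reach, as a shift and turn from the pose measured when the call began; what a row does not reach only later rows make up. A row lasts 1/12 s, in which the tool goes at most 41.7 mm and 7.16 degrees, less where a joint would pass 70% of its speed; a pose out of reach is approached as far as the arm can. A call with a gripper value outside its range is refused whole. The fingers move at their own pace and stop on an object; FORCE is the grip in N (left out, the last holds). Time passes only in rows, so rows that repeat a pose let the fingers close. It gives the time, the measured TCP pose, the force and the opening at its end, in the units of the state.
- readout.read_state(): the state, without advancing time (a new reading comes with each control period).
- cams.capture(name): name is "side" or "top" or "wrist"; returns a dict with "img" (420x560x3 uint8, red, green, blue), "mtx" (3x3 intrinsics, pixels), "dist_coeffs" ([k1, k2, p1, p2, k3] as OpenCV has them; the pictures are not rectified), "origin" and "orientation" of the camera in the world. Camera axes: x right, y up, looking along -z (the intrinsics and any distortion apply to the point x, -y, -z); pixel columns grow to the right and rows downward; lengths in m; the calibration is good to about 2 mm. A picture is of the moment at which its call begins. There is no depth.
- finish_job(): hands the job in, once; it reports no verdict.
The state is a dict: "clock": time; "joints": joint angles; "joint_vel": joint speeds; "effort": joint torques, N m; "tcp_pos": TCP position; "orientation": TCP orientation; "ft_force": force on the tool from outside, world axes, zero at the start; "moment": the same for the moment, N m; "opening": finger opening in m.
Only numpy, scipy, OpenCV 4.12 (cv2) and the standard library are available. Lean on these libraries where they do the work, as an engineer would, in place of code of your own. Each camera call takes 0.05 s, during which the arm holds its last target.

## Working session

There is one attempt and no reset: what is moved stays moved. The work goes in short steps, Python scripts to look and compute and a shell command to move; the robot and the scene stay as the last step left them, time stands still between calls to the robot, and variables do not carry over. Pictures are saved under pics/ and viewed, and the job is handed in when it is done.

```bash
ls; mkdir -p pics; python3 - <<'E'
from rig import readout, cams
import cv2
s=readout.read_state()
print({k:(v if not hasattr(v,'round') else v) for k,v in s.items()})
for n in ("side","top","wrist"):
    c=cams.capture(n); cv2.imwrite(f"pics/a_{n}.png",c["img"][:,:,::-1]); print(n,c["mtx"],c["dist_coeffs"],c["origin"],c["orientation"])
E
```

```text
pics
{'clock': 0.0, 'joints': array([ 1.00752041,  0.42672542,  0.07386704,  1.60658614, -0.03408777,
        1.11081434, -0.06710504]), 'joint_vel': array([-0.00048172, -0.00182912,  0.00124665,  0.00111995,  0.00189695,
       -0.00099061, -0.00113702]), 'effort': array([-2.13274405e-03, -9.35846543e+01,  3.66516665e+00, -4.54198301e+01,
       -4.90361976e-02,  1.99520797e-02,  1.49607558e-04]), 'tcp_pos': array([ 0.27118845, -0.6176702 ,  0.2157897 ]), 'orientation': array([-3.00380452e-04,  8.37265600e-01, -5.46796041e-01, -5.61475548e-04]), 'ft_force': array([0.55655414, 0.78889309, 0.12072649]), 'moment': array([0.01735256, 0.02229301, 0.00994144]), 'opening': 0.09389978920142325}
side [[479.44084601   0.         272.88075269]
 [  0.         479.44084601 207.03245456]
 [  0.           0.           1.        ]] [-0.1041325  0.         0.         0.         0.       ] [0.03265625 0.88103048 0.74362467] [-0.21522502 -0.12943194  0.47575981  0.84295799]
top [[538.4192592    0.         285.2045074 ]
 [  0.         538.4192592  216.72496946]
 [  0.           0.           1.        ]] [-0.05841307  0.          0.          0.          0.        ] [ 0.42533365 -0.03229315  1.60892421] [-0.69708095 -0.03777203  0.03337776  0.71521839]
wrist [[376.29746272   0.         273.9962607 ]
 [  0.         376.29746272 209.93119138]
 [  0.           0.           1.        ]] [-0.05087809  0.          0.          0.          0.        ] [ 0.332444   -0.59174602  0.38363376] [ 0.83164176 -0.09510134  0.06272024 -0.54350151]
```

View pics/a_top.png

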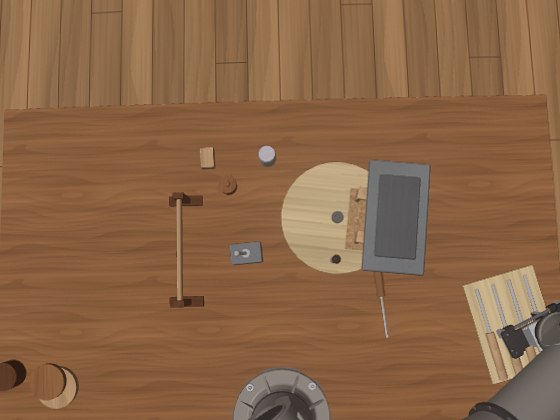

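View pics/a_side.png

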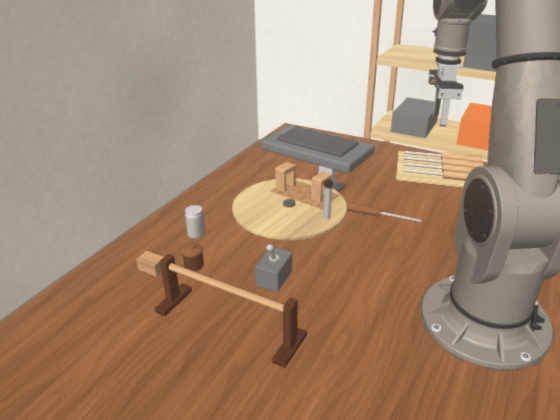

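View pics/a_wrist.png

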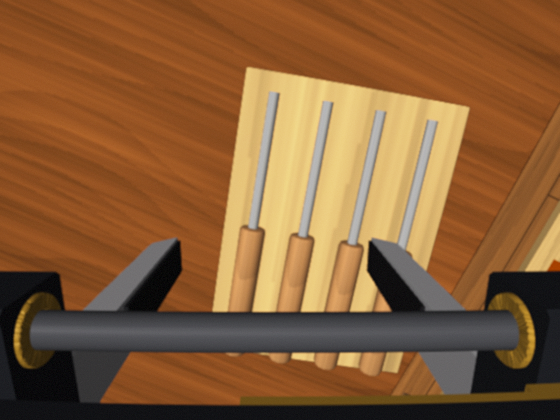

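```bash
cat > h.py <<'E'
import numpy as np, cv2
from scipy.spatial.transform import Rotation as R
from rig import readout, cams
def rot(q): return R.from_quat([q[1],q[2],q[3],q[0]]).as_matrix()
def px2z(c,u,v,z):
    p=cv2.undistortPoints(np.array([[[u,v]]],float),c["mtx"],np.array(c["dist_coeffs"]))[0,0]
    d=rot(c["orientation"])@np.array([p[0],-p[1],-1.]); o=np.array(c["origin"])
    return o+d*(z-o[2])/d[2]
def proj(c,P):
    q=rot(c["orientation"]).T@(np.array(P,float)-np.array(c["origin"])); q=np.array([q[0],-q[1],-q[2]])
    return cv2.projectPoints(q[None],np.zeros(3),np.zeros(3),c["mtx"],np.array(c["dist_coeffs"]))[0][0,0]
def crop(img,x0,y0,x1,y1,k,name):
    a=cv2.resize(img[y0:y1,x0:x1],None,fx=k,fy=k,interpolation=cv2.INTER_CUBIC); cv2.imwrite("pics/"+name,a[:,:,::-1])
def st():
    s=readout.read_state(); r=R.from_quat(np.array(s["orientation"])[[1,2,3,0]]).as_matrix()
    print("t",round(s["clock"],2),"tcp",np.round(s["tcp_pos"],4),"jawx",np.round(r[:,0],3),"z",np.round(r[:,2],3),"F",np.round(s["ft_force"],1),"op",round(s["opening"],4),"J",np.round(s["joints"],2)); return s
E
python3 - <<'E'
from h import *
c=cams.capture("top")
crop(c["img"],150,130,290,330,3,"b1.png"); crop(c["img"],270,140,440,290,4,"b2.png"); crop(c["img"],0,330,120,420,5,"b4.png")
c=cams.capture("side")
crop(c["img"],130,140,360,370,3,"b3.png")
E
```

```text
(no output)
```

View pics/b1.png

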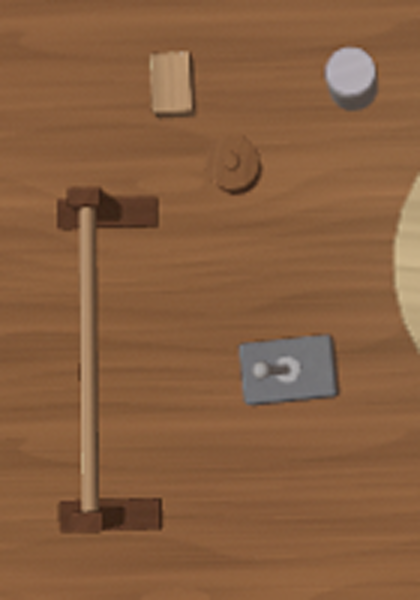

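View pics/b2.png

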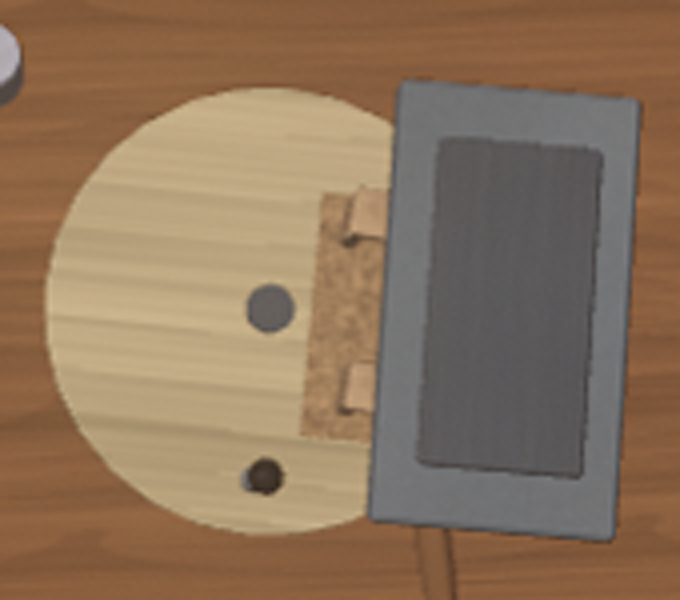

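View pics/b3.png

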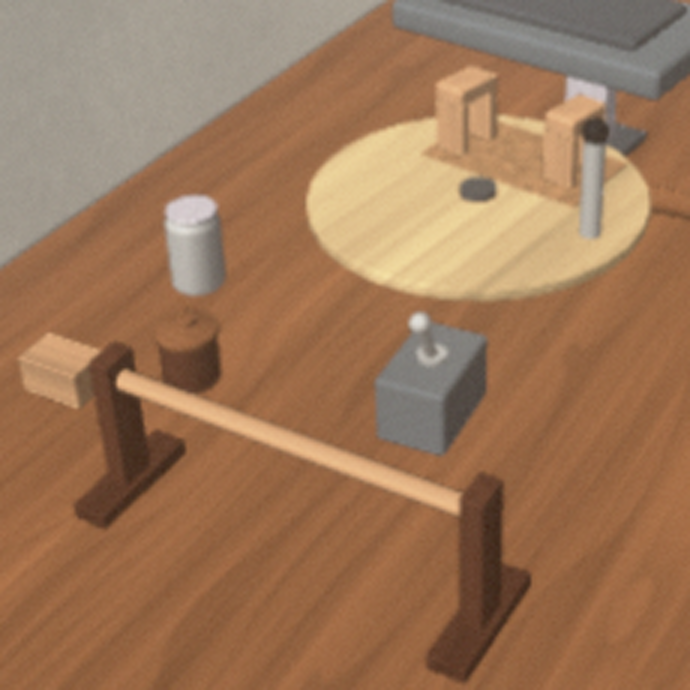

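View pics/b4.png

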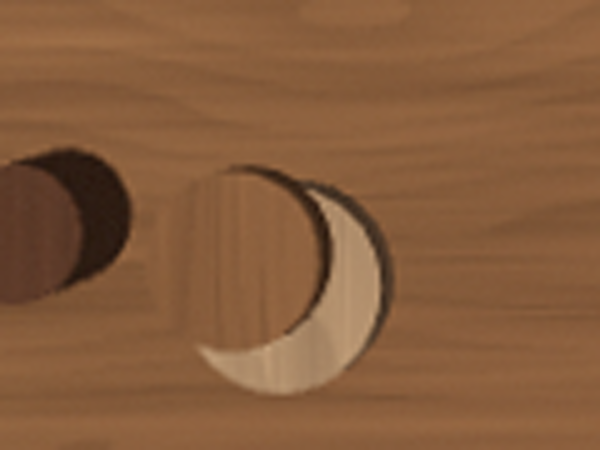

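```bash
python3 - <<'E'
from h import *
c=cams.capture("top")
f1=lambda u,v:(150+u/3,130+v/3); f2=lambda u,v:(270+u/4,140+v/4)
def P(n,uv,z): print(n,np.round(px2z(c,*uv,z),4))
P("axle",f2(270,308),.045)
P("discL",f2(45,308),.042);P("discT",f2(270,87),.042);P("discB",f2(266,535),.042)
P("ball",f2(266,476),.16)
for n,u,v in(("TL",400,80),("TR",640,100),("BL",370,520),("BR",612,541)):P("hood"+n,f2(u,v),.194)
P("matcornT",f2(322,194),.045);P("matcornB",f2(302,436),.045)
P("hA L",f2(358,188),.117);P("hA LB",f2(354,236),.117)
P("hB L",f2(352,362),.117);P("hB LB",f2(346,406),.117)
P("railT",f1(88,207),.105);P("railB",f1(89,512),.105)
P("postT",f1(84,197),.125);P("postB",f1(81,520),.125)
for n,u,v in(("TL",240,345),("TR",331,335),("BR",338,395),("BL",245,404)):P("box"+n,f1(u,v),.06)
P("tip",f1(260,370),.106)
P("lid",f1(236,167),.053)
P("tin",f1(351,72),.08)
P("offc",f1(172,82),.035)
c2=cams.capture("side")
g=lambda u,v:(130+u/3,140+v/3)
for n,uv,z in(("tip",g(419,323),.106),("railT",g(122,378),.105),("railB",g(462,505),.105),("ball",g(596,131),.16),("lid",g(188,332),.053),("axle",g(477,186),.047)): print("side",n,np.round(px2z(c2,*uv,z),4))
E
```

```text
axle [ 0.5786 -0.1771  0.045 ]
discL [ 0.5832 -0.013   0.042 ]
discT [ 0.743  -0.1833  0.042 ]
discB [ 0.4139 -0.1688  0.042 ]
ball [ 0.4542 -0.1599  0.16  ]
hoodTL [ 0.7147 -0.2557  0.194 ]
hoodTR [ 0.6973 -0.416   0.194 ]
hoodBL [ 0.423 -0.224  0.194]
hoodBR [ 0.4049 -0.3822  0.194 ]
matcornT [ 0.6617 -0.2183  0.045 ]
matcornB [ 0.4847 -0.1971  0.045 ]
hA L [ 0.6544 -0.2351  0.117 ]
hA LB [ 0.6206 -0.231   0.117 ]
hB L [ 0.5324 -0.2261  0.117 ]
hB LB [ 0.502  -0.2208  0.117 ]
railT [0.6355 0.2731 0.105 ]
railB [0.3507 0.2742 0.105 ]
postT [0.6422 0.2728 0.125 ]
postB [0.3446 0.2775 0.125 ]
boxTL [0.5042 0.1364 0.06  ]
boxTR [0.5116 0.0488 0.06  ]
boxBR [0.454  0.0433 0.06  ]
boxBL [0.4476 0.1325 0.06  ]
tip [0.4781 0.1131 0.106 ]
lid [0.6782 0.1385 0.053 ]
tin [0.7635 0.0233 0.08  ]
offc [0.7683 0.203  0.035 ]
side tip [0.4768 0.115  0.106 ]
side railT [0.6337 0.2748 0.105 ]
side railB [0.3553 0.2746 0.105 ]
side ball [ 0.4429 -0.1361  0.16  ]
side lid [0.6741 0.1514 0.053 ]
side axle [ 0.5788 -0.1772  0.047 ]
```

```bash
python3 -m creep '[[0,0.00,0.03,0.03,0,0,6],[0,0.02,0.06,0.06,0,0,13],[0,0.04,0.09,0.085,0,0,20],[0,0.06,0.12,0.085,0,0,26],[0,0.08,0.15,0.085,0,0,33],[0,0.10,0.185,0.085,0,0,40],[0,0.12,0.22,0.085,0,0,47],[0,0.14,0.25,0.085,0,0,54],[0,0.155,0.285,0.085,0,0,60],[0,0.17,0.32,0.085,0,0,66]]' 20; python3 -c "
from h import *
st()"
```

```text
clock: 1.18
tcp_pos: [0.4419, -0.2963, 0.3014]
orientation: [0.0, 1.0, 0.0, -0.0]
ft_force: [0.9, -0.3, 1.2]
opening: 0.0312
t 1.18 tcp [ 0.4419 -0.2963  0.3014] jawx [ 1.  0. -0.] z [-0. -0. -1.] F [ 0.9 -0.3  1.2] op 0.0312 J [ 0.72  0.14 -0.28  1.8   0.04  1.21  0.43]
```

```bash
python3 -m creep '[[0,0.01,0.04,0,0,0,0],[0,0.02,0.08,0,0,0,0],[0,0.03,0.12,0,0,0,0],[0,0.035,0.16,0,0,0,0],[0,0.035,0.2,0,0,0,0],[0,0.035,0.24,0,0,0,0],[0,0.035,0.28,0,0,0,0],[0,0.035,0.32,0,0,0,0],[0,0.035,0.36,0,0,0,0],[0,0.035,0.40,0,0,0,0]]' ; python3 -m creep '[[0,0,0.03,-0.03,0,0,0],[0,0,0.055,-0.07,0,0,0],[0,0,0.055,-0.10,0,0,0],[0,0,0.055,-0.12,0,0,0]]';python3 -c "
from h import *
st()
c=cams.capture('top')
crop(c['img'],130,120,330,320,3,'c1.png')
c=cams.capture('wrist');cv2.imwrite('pics/c2.png',c['img'][:,:,::-1])
c=cams.capture('side');crop(c['img'],120,120,380,350,3,'c3.png')"
```

```text
clock: 2.02
tcp_pos: [0.4764, 0.1056, 0.3018]
orientation: [0.0, 1.0, -0.0, 0.0]
ft_force: [2.3, 0.4, 1.0]
opening: 0.0004
clock: 2.35
tcp_pos: [0.4748, 0.1621, 0.1787]
orientation: [0.0, 1.0, 0.001, -0.001]
ft_force: [-0.4, -0.4, -1.2]
opening: 0.0003
t 2.35 tcp [0.4748 0.1621 0.1787] jawx [ 1.     0.003 -0.002] z [-0.002 -0.001 -1.   ] F [-0.4 -0.4 -1.2] op 0.0003 J [ 0.14  0.25 -0.68  1.99  0.19  0.96 -0.63]
```

View pics/c2.png

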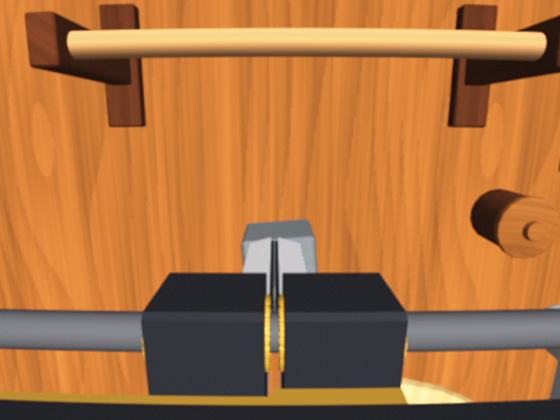

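View pics/c3.png

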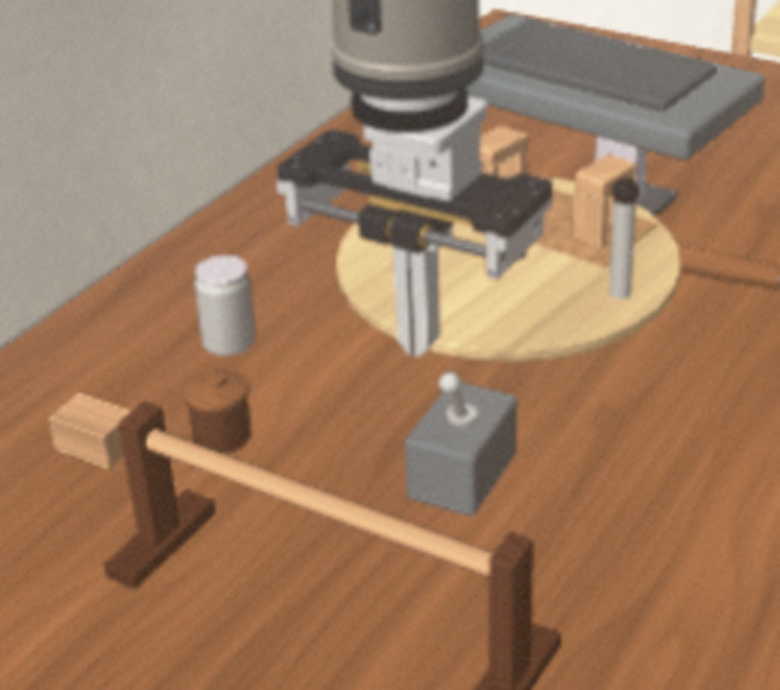

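View pics/c1.png

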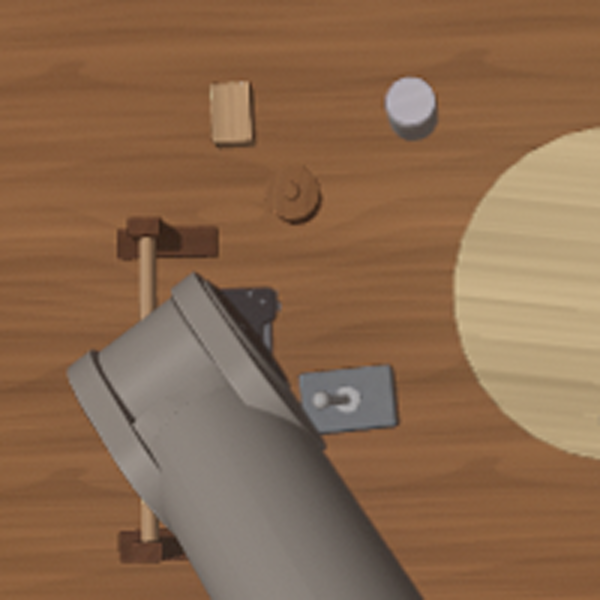

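```bash
python3 -m creep '[[0,0.003,0,-0.03,0,0,0],[0,0.003,0,-0.06,0,0,0],[0,0.003,0,-0.072,0,0,0],[0,0.003,-0.012,-0.072,0,0,0],[0,0.003,-0.024,-0.072,0,0,0],[0,0.003,-0.034,-0.072,0,0,0],[0,0.003,-0.044,-0.072,0,0,0],[0,0.003,-0.054,-0.072,0,0,0],[0,0.003,-0.062,-0.072,0,0,0],[0,0.003,-0.067,-0.072,0,0,0]]' ;python3 -c "
from h import *
c=cams.capture('side');crop(c['img'],120,120,380,350,3,'d3.png')"
```

```text
clock: 3.33
tcp_pos: [0.4789, 0.0919, 0.1095]
orientation: [0.001, 1.0, -0.0, -0.001]
ft_force: [0.5, -0.2, -0.5]
opening: 0.0007
```

View pics/d3.png

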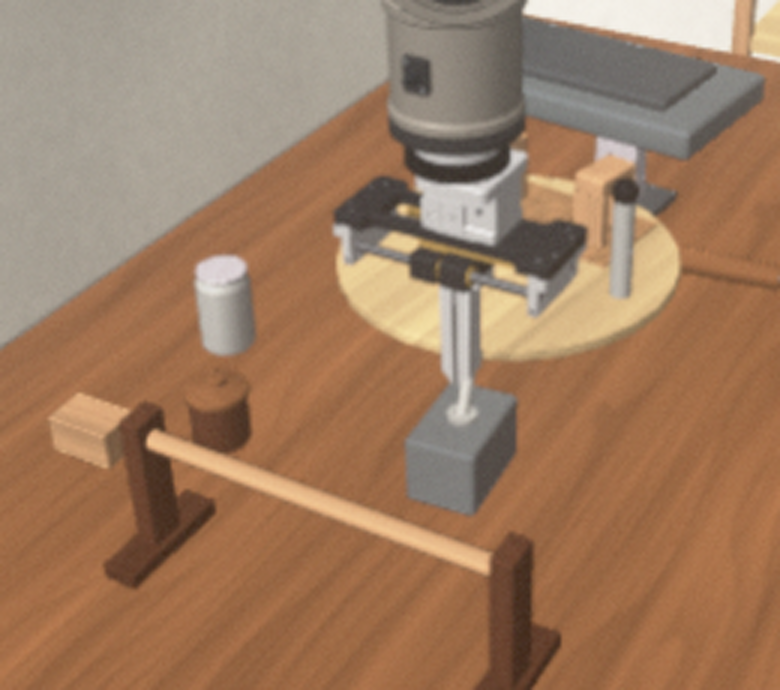

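```bash
python3 -m creep '[[0,0,0,0.03,0,0,0],[0,0,0,0.06,0,0,0],[0,0,-0.03,0.1,0,0,0],[0,0,-0.07,0.12,0,0,0],[0,0,-0.08,0.12,0,0,0]]' ;python3 -c "
from h import *
c=cams.capture('side');crop(c['img'],170,200,330,350,5,'e3.png')
c=cams.capture('top');crop(c['img'],200,200,300,300,6,'e1.png')"
```

```text
clock: 3.8
tcp_pos: [0.48, 0.009, 0.2329]
orientation: [0.001, 1.0, -0.001, 0.001]
ft_force: [0.5, -0.5, -0.1]
opening: 0.0004
```

View pics/e3.png

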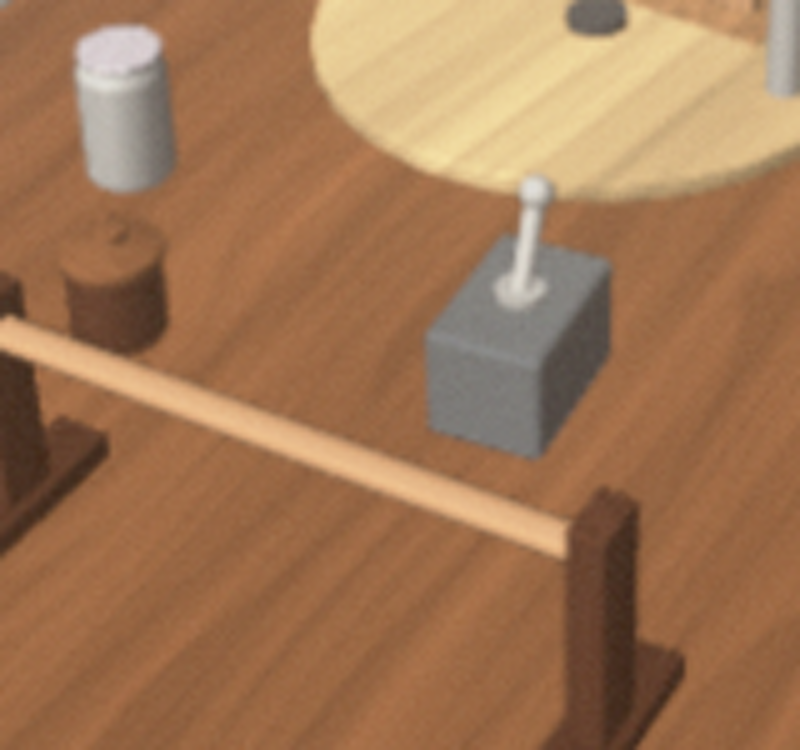

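View pics/e1.png

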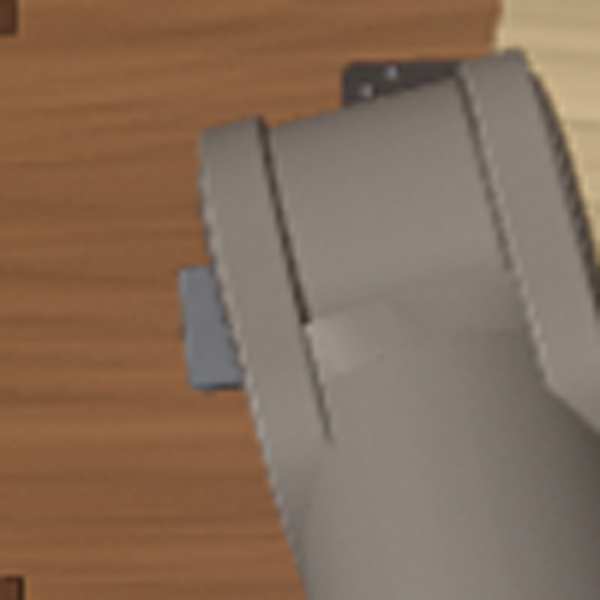

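```bash
python3 -c "
from h import *
c=cams.capture('side')
print('off',proj(c,[.481,.0705,.1057]))
print('post base',proj(c,[.4544,-.1636,.042]),'ball',proj(c,[.4544,-.1636,.148]), px2z(c,327,217.3,.042))
ct=cams.capture('top'); print('top ball', proj(ct,[.4544,-.1636,.148]))
for p in ([.678,.1385,.053],[.678,.1385,0]): print('lid',proj(c,p))
"
```

```text
off [277.44954087 237.44746406]
post base [326.82922445 216.40582816] ball [328.59655809 182.37876512] [ 0.45212956 -0.15956699  0.042     ]
top ball [337.48219404 258.98612754]
lid [194.55696762 247.50431535]
lid [196.64905937 264.51846095]
```

```bash
python3 -m creep '[[0.06,-0.005,-0.03,0.005,0,0,0],[0.06,-0.01,-0.06,0.005,0,0,0],[0.06,-0.015,-0.09,0.005,0,0,0],[0.06,-0.02,-0.12,0.005,0,0,0],[0.06,-0.0256,-0.15,0.005,0,0,0],[0.06,-0.0256,-0.1726,0.005,0,0,0],[0.06,-0.0256,-0.1726,0.005,0,0,0],[0.06,-0.0256,-0.1726,-0.02,0,0,0],[0.06,-0.0256,-0.1726,-0.06,0,0,0],[0.06,-0.0256,-0.1726,-0.09,0,0,0]]' ;python3 -c "
from h import *
st()
c=cams.capture('side');crop(c['img'],200,100,400,260,4,'f3.png')"
```

```text
clock: 4.83
tcp_pos: [0.4531, -0.1596, 0.1373]
orientation: [0.001, 1.0, -0.0, -0.001]
ft_force: [-0.8, -1.0, -0.5]
opening: 0.0593
t 4.83 tcp [ 0.4531 -0.1596  0.1373] jawx [ 1.    -0.001 -0.002] z [-0.002 -0.001 -1.   ] F [-0.8 -1.  -0.5] op 0.0593 J [ 0.61  0.24 -0.46  2.09  0.14  0.85  0.07]
```

View pics/f3.png

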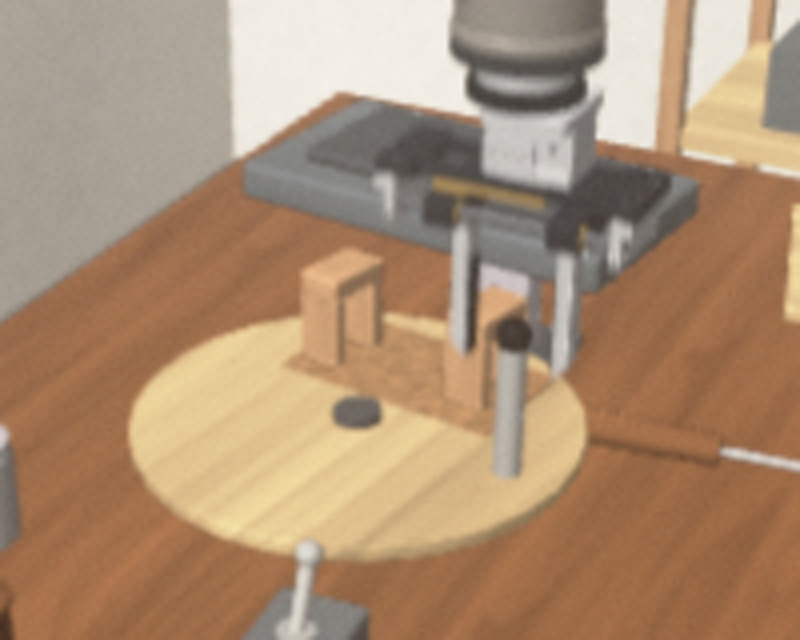

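```bash
python3 -m creep '[[0.06,0.0013,-0.004,-0.01,0,0,0],[0.01,0.0013,-0.004,-0.01,0,0,0],[0.01,0.0013,-0.004,-0.01,0,0,0],[0.01,0.0013,-0.004,-0.01,0,0,0],[0.01,0.0013,-0.004,-0.01,0,0,0],[0.01,0.0013,-0.004,-0.01,0,0,0],[0.01,0.0013,-0.004,-0.01,0,0,0],[0.01,0.0013,-0.004,-0.01,0,0,0],[0.01,0.0013,-0.004,-0.01,0,0,0]]' 20;python3 - <<'E'
from h import *
s=st()
c=cams.capture('wrist');cv2.imwrite('pics/g2.png',c['img'][:,:,::-1])
A=np.array([.5786,-.1771]); 
p=np.array(s['tcp_pos'][:2]); d=p-A; print(np.hypot(*d))
d=d*0.125/np.hypot(*d)
for k in range(1,55):
    a=-np.pi*k/50
    r=np.array([[np.cos(a),-np.sin(a)],[np.sin(a),np.cos(a)]])@d
    if k%1==0: print(k,np.round((A+r)*1000,0),end=' ')
E
```

```text
clock: 5.63
tcp_pos: [0.4539, -0.1631, 0.1235]
orientation: [-0.0, 1.0, -0.0, -0.002]
ft_force: [11.5, -2.3, -6.3]
opening: 0.0195
t 5.63 tcp [ 0.4539 -0.1631  0.1235] jawx [ 1.    -0.    -0.003] z [-0.003  0.001 -1.   ] F [11.5 -2.3 -6.3] op 0.0195 J [ 0.61  0.26 -0.46  2.09  0.16  0.82  0.06]
0.12543551456525273
1 [ 456. -155.] 2 [ 457. -148.] 3 [ 459. -140.] 4 [ 462. -133.] 5 [ 465. -125.] 6 [ 468. -118.] 7 [ 472. -112.] 8 [ 476. -105.] 9 [481. -99.] 10 [486. -93.] 11 [492. -87.] 12 [498. -82.] 13 [504. -77.] 14 [510. -72.] 15 [517. -68.] 16 [524. -65.] 17 [531. -62.] 18 [538. -59.] 19 [546. -56.] 20 [553. -55.] 21 [561. -53.] 22 [569. -52.] 23 [577. -52.] 24 [585. -52.] 25 [593. -53.] 26 [600. -54.] 27 [608. -56.] 28 [616. -58.] 29 [623. -60.] 30 [630. -63.] 31 [637. -67.] 32 [644. -71.] 33 [651. -75.] 34 [657. -80.] 35 [663. -85.] 36 [669. -90.] 37 [674. -96.] 38 [ 679. -102.] 39 [ 683. -109.] 40 [ 687. -115.] 41 [ 691. -122.] 42 [ 694. -129.] 43 [ 697. -137.] 44 [ 699. -144.] 45 [ 701. -152.] 46 [ 702. -160.] 47 [ 703. -168.] 48 [ 704. -175.] 49 [ 703. -183.] 50 [ 703. -191.] 51 [ 702. -199.] 52 [ 700. -207.] 53 [ 698. -214.] 54 [ 695. -222.]
```

View pics/g2.png

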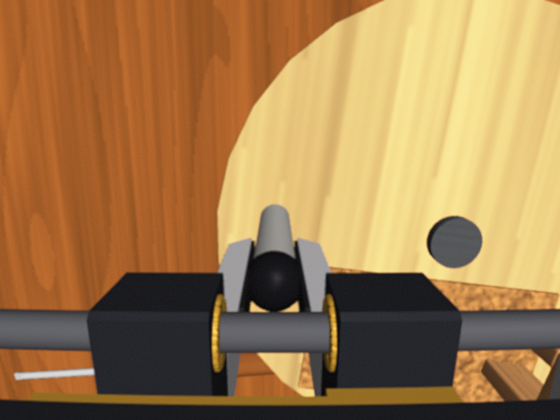

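```bash
python3 -m creep '[[0.01,0.001,0.004,0,0,0,0],[0.01,0.003,0.011,0,0,0,0],[0.01,0.005,0.019,0,0,0,0],[0.01,0.007,0.026,0,0,0,0],[0.01,0.010,0.034,0,0,0,0],[0.01,0.013,0.041,0,0,0,0],[0.01,0.016,0.048,0,0,0,0],[0.01,0.020,0.054,0,0,0,0],[0.01,0.025,0.061,0,0,0,0],[0.01,0.032,0.070,0,0,0,0]]' ; python3 - <<'E'
from h import *
s=st()
c=cams.capture('side');crop(c['img'],200,100,400,260,4,'h3.png')
E
```

```text
clock: 6.52
tcp_pos: [0.4828, -0.0925, 0.1233]
orientation: [-0.0, 1.0, -0.001, -0.005]
ft_force: [-18.8, 6.0, 15.4]
opening: 0.0193
t 6.52 tcp [ 0.4828 -0.0925  0.1233] jawx [ 1.    -0.001 -0.009] z [-0.009  0.    -1.   ] F [-18.8   6.   15.4] op 0.0193 J [ 0.48  0.29 -0.49  2.07  0.18  0.84 -0.11]
```

View pics/h3.png

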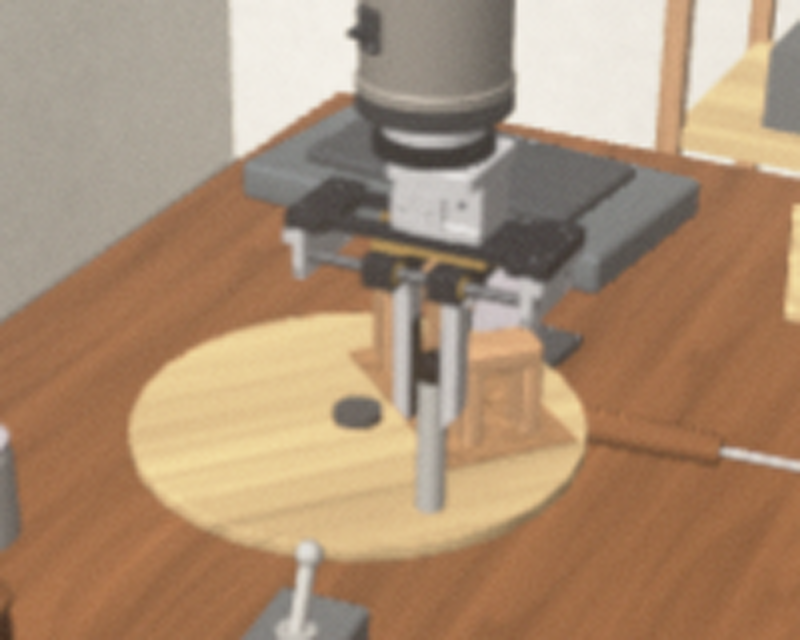

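```bash
cat > arc.py <<'E'
from h import *
import sys
def arc(A,n,step,sgn=-1,r=None):
    s=readout.read_state(); p=np.array(s['tcp_pos'][:2]); d=p-A
    r0=np.hypot(*d); print("r",r0); out=[]
    for k in range(1,n+1):
        a=sgn*step*k; Rm=np.array([[np.cos(a),-np.sin(a)],[np.sin(a),np.cos(a)]])
        q=Rm@d*((r or r0)/r0); out.append(np.round(q-d,4).tolist())
    print(out)
E
python3 -c "
from arc import *
arc(np.array([.579,-.1755]),10,np.pi/46)"
```

```text
r 0.12707096361621548
[[0.006, 0.0062], [0.0125, 0.012], [0.0193, 0.0174], [0.0265, 0.0222], [0.034, 0.0266], [0.0418, 0.0304], [0.0498, 0.0338], [0.058, 0.0365], [0.0664, 0.0387], [0.075, 0.0403]]
```

```bash
python3 -m creep '[[0.01,0.006,0.006,0,0,0,0],[0.01,0.0125,0.012,0,0,0,0],[0.01,0.0193,0.0174,0,0,0,0],[0.01,0.0265,0.0222,0,0,0,0],[0.01,0.034,0.0266,0,0,0,0],[0.01,0.0418,0.0304,0,0,0,0],[0.01,0.0498,0.0338,0,0,0,0],[0.01,0.058,0.0365,0,0,0,0],[0.01,0.0664,0.0387,0,0,0,0],[0.01,0.075,0.0403,0,0,0,0]]' ; python3 -c "
from arc import *
st()
arc(np.array([.579,-.1755]),10,np.pi/46)"
```

```text
clock: 7.4
tcp_pos: [0.5591, -0.0472, 0.1233]
orientation: [-0.002, 1.0, 0.001, -0.005]
ft_force: [-4.6, 10.1, -1.5]
opening: 0.0196
t 7.4 tcp [ 0.5591 -0.0472  0.1233] jawx [ 1.     0.003 -0.009] z [-0.009  0.004 -1.   ] F [-4.6 10.1 -1.5] op 0.0196 J [ 0.37  0.39 -0.49  1.92  0.23  0.89 -0.23]
r 0.12984079287926092
[[0.0088, 0.0011], [0.0177, 0.0015], [0.0265, 0.0014], [0.0354, 0.0006], [0.0441, -0.0007], [0.0528, -0.0027], [0.0613, -0.0052], [0.0696, -0.0083], [0.0776, -0.012], [0.0854, -0.0162]]
```

```bash
python3 -c "
from arc import *
arc(np.array([.579,-.1725]),10,np.pi/46)"
```

```text
r 0.12687703063113592
[[0.0086, 0.0011], [0.0172, 0.0015], [0.0259, 0.0014], [0.0345, 0.0007], [0.0431, -0.0006], [0.0516, -0.0025], [0.0599, -0.0049], [0.068, -0.0079], [0.0759, -0.0115], [0.0835, -0.0156]]
```

```bash
python3 -m creep '[[0.01,0.0086,0.001,0,0,0,0],[0.01,0.0172,0.0014,0,0,0,0],[0.01,0.0259,0.0012,0,0,0,0],[0.01,0.0345,0.0004,0,0,0,0],[0.01,0.0431,-0.001,0,0,0,0],[0.01,0.0516,-0.003,0,0,0,0],[0.01,0.0599,-0.0054,0,0,0,0],[0.01,0.068,-0.0084,0,0,0,0],[0.01,0.0759,-0.012,0,0,0,0],[0.01,0.0835,-0.0161,0,0,0,0]]' ; python3 -c "
from arc import *
st()
arc(np.array([.579,-.1735]),10,np.pi/46)"
```

```text
clock: 8.23
tcp_pos: [0.6437, -0.0584, 0.1234]
orientation: [-0.005, 1.0, 0.003, -0.004]
ft_force: [4.1, 20.6, -4.8]
opening: 0.0161
t 8.23 tcp [ 0.6437 -0.0584  0.1234] jawx [ 1.     0.006 -0.008] z [-0.008  0.009 -1.   ] F [ 4.1 20.6 -4.8] op 0.0161 J [ 0.34  0.52 -0.46  1.72  0.26  0.97 -0.21]
r 0.13205261715116862
[[0.0077, -0.0047], [0.0151, -0.0099], [0.0221, -0.0156], [0.0287, -0.0217], [0.0348, -0.0283], [0.0405, -0.0353], [0.0457, -0.0427], [0.0504, -0.0504], [0.0545, -0.0584], [0.0581, -0.0667]]
```

```bash
python3 -c "
from h import *
c=cams.capture('wrist');cv2.imwrite('pics/i2.png',c['img'][:,:,::-1])
c=cams.capture('side');crop(c['img'],200,100,400,260,4,'i3.png')
"
```

```text
(no output)
```

View pics/i2.png

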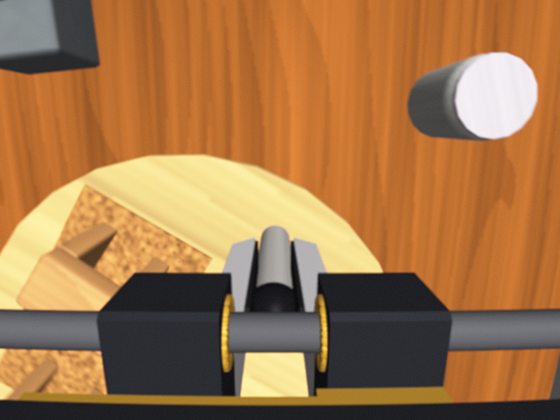

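View pics/i3.png

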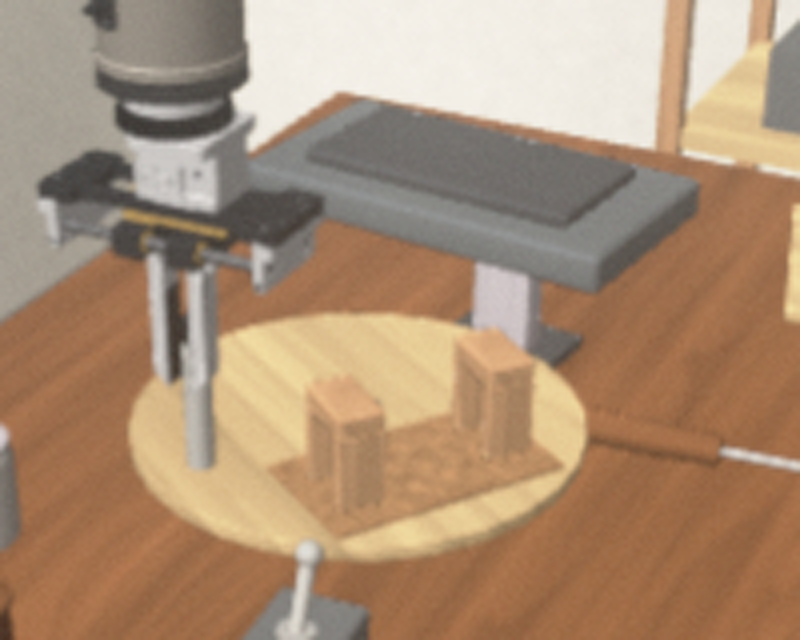

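```bash
python3 -m creep '[[0.027,0.0,0,0,0,0,0],[0.027,0.0,-0.005,0,0,0,0],[0.027,0.0,-0.012,0,0,0,0],[0.027,0.0,-0.012,0,0,0,0],[0.01,0.0,-0.012,0,0,0,0],[0.01,0.0,-0.012,0,0,0,0],[0.01,0.0,-0.012,0,0,0,0]]' 30 ; python3 -c "
from arc import *
st()
arc(np.array([.5786,-.1765]),10,np.pi/46)
c=cams.capture('wrist');cv2.imwrite('pics/j2.png',c['img'][:,:,::-1])
"
```

```text
clock: 8.92
tcp_pos: [0.6441, -0.0734, 0.1233]
orientation: [-0.003, 1.0, 0.002, -0.004]
ft_force: [-6.5, -4.4, 1.9]
opening: 0.0194
t 8.92 tcp [ 0.6441 -0.0734  0.1233] jawx [ 1.     0.003 -0.007] z [-0.007  0.007 -1.   ] F [-6.5 -4.4  1.9] op 0.0194 J [ 0.36  0.52 -0.46  1.72  0.26  0.97 -0.19]
r 0.12216740195382109
[[0.0069, -0.0047], [0.0134, -0.0099], [0.0196, -0.0155], [0.0254, -0.0215], [0.0307, -0.0279], [0.0357, -0.0346], [0.0401, -0.0417], [0.044, -0.0491], [0.0475, -0.0567], [0.0504, -0.0645]]
```

View pics/j2.png

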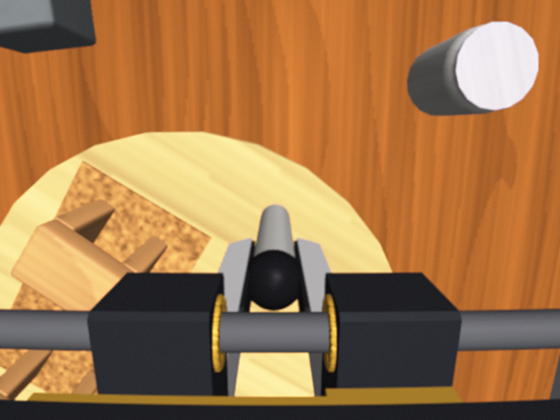

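```bash
python3 -m creep '[[0.01,0.007,-0.005,0,0,0,0],[0.01,0.0138,-0.0103,0,0,0,0],[0.01,0.020,-0.0160,0,0,0,0],[0.01,0.0262,-0.022,0,0,0,0],[0.01,0.032,-0.0285,0,0,0,0],[0.01,0.037,-0.0352,0,0,0,0],[0.01,0.0415,-0.0423,0,0,0,0],[0.01,0.0455,-0.0497,0,0,0,0],[0.01,0.049,-0.0573,0,0,0,0],[0.01,0.052,-0.065,0,0,0,0]]' 30 ; python3 -c "
from arc import *
st()
arc(np.array([.5786,-.1771]),10,np.pi/46)
c=cams.capture('wrist');cv2.imwrite('pics/k2.png',c['img'][:,:,::-1])
"
```

```text
clock: 9.8
tcp_pos: [0.6975, -0.1371, 0.1233]
orientation: [-0.005, 1.0, 0.002, -0.002]
ft_force: [7.5, 4.8, -5.6]
opening: 0.0196
t 9.8 tcp [ 0.6975 -0.1371  0.1233] jawx [ 1.     0.004 -0.005] z [-0.005  0.009 -1.   ] F [ 7.5  4.8 -5.6] op 0.0196 J [ 0.4   0.61 -0.43  1.57  0.27  1.04 -0.1 ]
r 0.12547429122868098
[[0.0025, -0.0082], [0.0043, -0.0166], [0.0056, -0.025], [0.0064, -0.0336], [0.0065, -0.0421], [0.0061, -0.0507], [0.0051, -0.0592], [0.0035, -0.0676], [0.0013, -0.0759], [-0.0014, -0.084]]
```

View pics/k2.png

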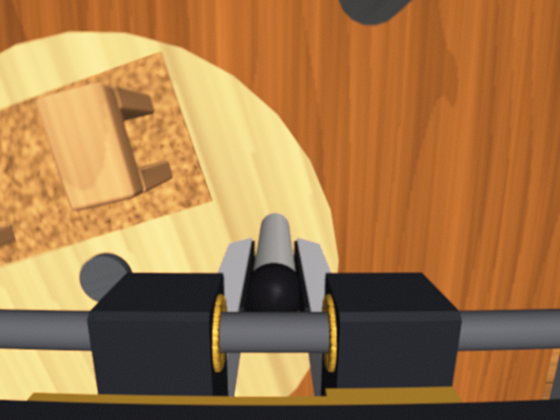

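```bash
python3 -m creep '[[0.01,0.0022,-0.0082,0,0,0,0],[0.01,0.004,-0.0166,0,0,0,0],[0.01,0.0053,-0.025,0,0,0,0],[0.01,0.006,-0.0336,0,0,0,0],[0.01,0.0063,-0.0421,0,0,0,0],[0.01,0.006,-0.0507,0,0,0,0],[0.01,0.0055,-0.056,0,0,0,0],[0.01,0.0053,-0.058,0,0,0,0],[0.01,0.0053,-0.058,0,0,0,0]]' 30 ; python3 -m creep '[[0.05,0,0,0,0,0,0],[0.05,0,0,0,0,0,0],[0.05,0,0,0,0,0,0],[0.05,0,0,0,0,0,0],[0.06,0,0,0.03,0,0,0],[0.06,0,0,0.06,0,0,0],[0.06,0,0,0.09,0,0,0],[0.06,-0.03,0.03,0.12,0,0,0],[0.06,-0.04,0.06,0.12,0,0,0]]'; python3 -c "
from arc import *
st()
c=cams.capture('wrist');cv2.imwrite('pics/l2.png',c['img'][:,:,::-1])
c=cams.capture('side');crop(c['img'],200,100,400,260,4,'l3.png')
"
```

```text
clock: 10.6
tcp_pos: [0.6996, -0.198, 0.123]
orientation: [-0.004, 1.0, 0.0, -0.006]
ft_force: [-26.5, 8.0, 16.1]
opening: 0.019
clock: 11.35
tcp_pos: [0.6603, -0.1413, 0.2467]
orientation: [-0.003, 1.0, -0.003, -0.003]
ft_force: [0.9, 0.1, -0.6]
opening: 0.0597
t 11.35 tcp [ 0.6603 -0.1413  0.2467] jawx [ 1.    -0.005 -0.007] z [-0.007  0.006 -1.   ] F [ 0.9  0.1 -0.6] op 0.0597 J [ 0.45  0.45 -0.47  1.54  0.2   1.21 -0.05]
```

View pics/l2.png

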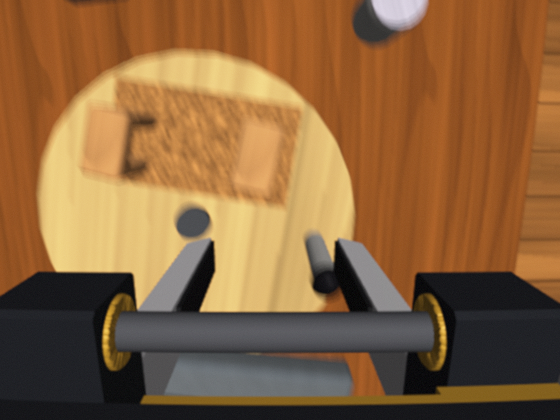

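View pics/l3.png

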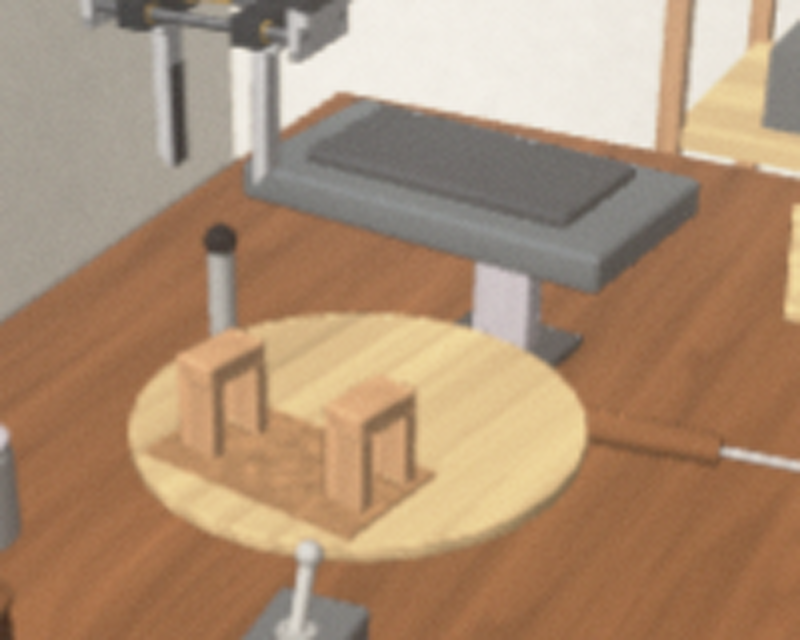

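```bash
python3 -m creep '[[0.09,0,-0.02,0.04,0,0,0],[0.09,0,-0.04,0.08,0,0,0],[0.09,0,-0.04,0.08,0,0,0],[0.09,0,-0.04,0.08,0,0,0]]'; python3 -c "
from arc import *
st()
c=cams.capture('wrist');crop(c['img'],0,0,400,300,2,'m2.png')
import pickle;pickle.dump(c,open('m2.pkl','wb'))
c=cams.capture('top');crop(c['img'],250,140,410,280,5,'m1.png');pickle.dump(c,open('m1.pkl','wb'))
"
```

```text
clock: 11.78
tcp_pos: [0.6606, -0.174, 0.3293]
orientation: [-0.004, 1.0, 0.002, -0.001]
ft_force: [0.2, 0.2, -1.2]
opening: 0.0832
t 11.78 tcp [ 0.6606 -0.174   0.3293] jawx [ 1.     0.004 -0.003] z [-0.003  0.008 -1.   ] F [ 0.2  0.2 -1.2] op 0.0832 J [ 0.49  0.41 -0.46  1.41  0.18  1.36  0.03]
```

View pics/m2.png

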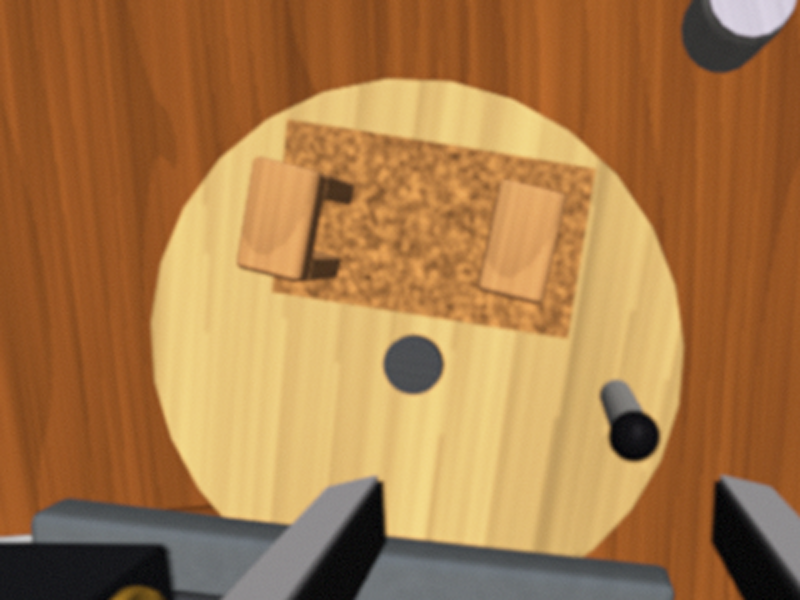

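View pics/m1.png

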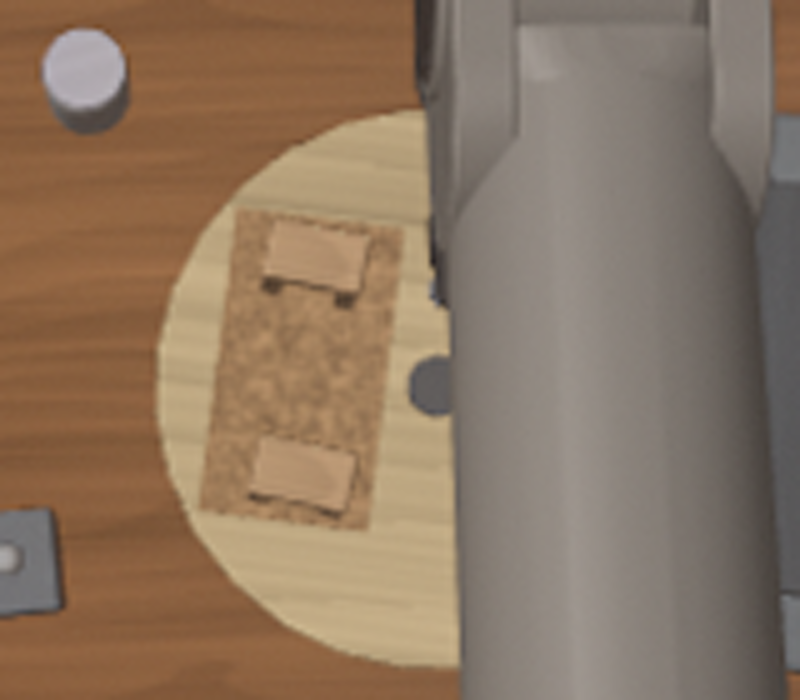

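```bash
python3 -c "
from h import *
import pickle
c=pickle.load(open('m2.pkl','rb'));t=pickle.load(open('m1.pkl','rb'))
def rep(n,cam,pts):
    P=np.array([px2z(cam,u,v,.117)[:2] for u,v in pts]); print(n,P.mean(0).round(4),'short',np.round(P[1]-P[0],4),np.round(P[2]-P[3],4),'long',np.round(P[3]-P[0],4),np.round(P[2]-P[1],4))
w=lambda L:[(u/2,v/2) for u,v in L]; q=lambda L:[(250+u/5,140+v/5) for u,v in L]
rep('wL',c,w([(257,158),(325,173),(305,279),(238,265)]))
rep('wR',c,w([(503,181),(563,194),(543,301),(481,288)]))
rep('tFar',t,q([(272,222),(370,235),(358,293),(262,275)]))
rep('tNear',t,q([(260,435),(357,450),(346,508),(250,490)]))
print(px2z(c,206.5,182,.045), px2z(c,*[317,217.5],.148))
print('mat',[px2z(c,u/2,v/2,.045).round(4)[:2] for u,v in((287,121),(595,169),(567,337),(273,292))])
"
```

```text
wL [ 0.5294 -0.0945] short [ 0.0331 -0.0074] [ 0.0336 -0.0071] long [-0.0133 -0.0513] [-0.0129 -0.0511]
wR [ 0.6487 -0.1055] short [ 0.0292 -0.0061] [ 0.031  -0.0064] long [-0.0115 -0.0516] [-0.0097 -0.0519]
tFar [ 0.6457 -0.1048] short [-0.0088 -0.0547] [-0.0116 -0.0533] long [-0.0298  0.0065] [-0.0326  0.0078]
tNear [ 0.5257 -0.0943] short [-0.0098 -0.0536] [-0.0114 -0.0529] long [-0.0305  0.0064] [-0.0321  0.0071]
[ 0.57941317 -0.17731599  0.045     ] [ 0.70285636 -0.19597036  0.148     ]
mat [array([ 0.5113, -0.0365]), array([ 0.6882, -0.0635]), array([ 0.6728, -0.1607]), array([ 0.4966, -0.1339])]
```

```bash
python3 -m creep '[[0.085,-0.015,0.01,0,0,0,7],[0.085,-0.03,0.02,0,0,0,14],[0.085,-0.045,0.03,0,0,0,21],[0.085,-0.06,0.04,0,0,0,28],[0.085,-0.075,0.05,0,0,0,35],[0.085,-0.09,0.06,0,0,0,42],[0.085,-0.105,0.065,0,0,0,49],[0.085,-0.12,0.07,0,0,0,56],[0.085,-0.1326,0.075,0,0,0,63],[0.085,-0.1326,0.0796,0,0,0,70]]'; python3 -m creep '[[0.085,0,0,-0.03,0,0,7],[0.085,0,0,-0.07,0,0,8],[0.085,0,0,-0.11,0,0,8],[0.085,0,0,-0.15,0,0,8],[0.085,0,0,-0.175,0,0,8],[0.085,0,0,-0.175,0,0,8]]'; python3 -c "
from arc import *
st()
c=cams.capture('wrist');crop(c['img'],0,0,560,420,1,'n2.png')
c=cams.capture('side');crop(c['img'],200,100,400,260,4,'n3.png')
"
```

```text
clock: 12.72
tcp_pos: [0.5247, -0.0916, 0.3246]
orientation: [-0.002, 0.816, 0.579, -0.007]
ft_force: [0.6, -0.5, 0.3]
opening: 0.0855
clock: 13.22
tcp_pos: [0.5209, -0.0907, 0.1439]
orientation: [-0.005, 0.773, 0.635, -0.009]
ft_force: [-1.0, -0.1, 0.9]
opening: 0.0848
t 13.22 tcp [ 0.5209 -0.0907  0.1439] jawx [ 0.194  0.981 -0.008] z [-0.021 -0.004 -1.   ] F [-1.  -0.1  0.9] op 0.0848 J [ 0.62  0.36 -0.69  1.96  0.28  0.95  1.17]
```

View pics/n2.png

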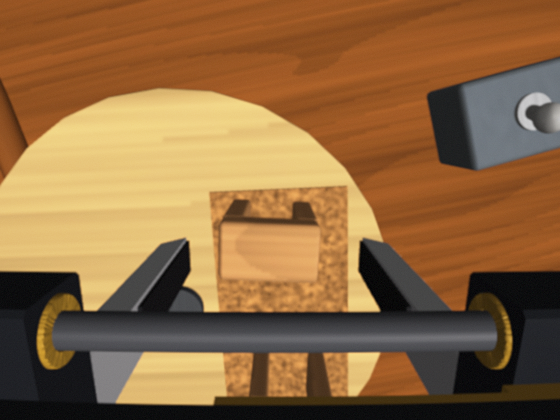

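View pics/n3.png

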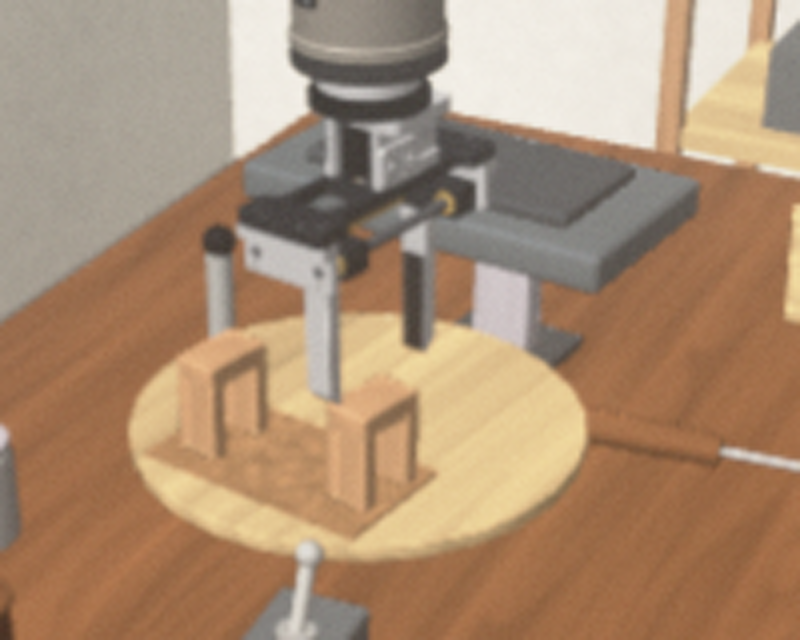

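```bash
python3 -m creep '[[0.085,0.007,-0.003,0,0,-1,0],[0.085,0.007,-0.003,-0.03,0,-1,0],[0.085,0.007,-0.003,-0.052,0,-1,0],[0.085,0.007,-0.003,-0.052,0,-1,0],[0.04,0.007,-0.003,-0.052,0,-1,0],[0.04,0.007,-0.003,-0.052,0,-1,0],[0.04,0.007,-0.003,-0.052,0,-1,0],[0.04,0.007,-0.003,-0.052,0,-1,0],[0.04,0.007,-0.003,-0.052,0,-1,0],[0.04,0.007,-0.003,-0.052,0,-1,0]]' 20; python3 -c "
from arc import *
st()
c=cams.capture('wrist');crop(c['img'],0,0,560,420,1,'o2.png')
"
```

```text
clock: 14.15
tcp_pos: [0.5319, -0.0941, 0.0983]
orientation: [0.004, 0.773, 0.634, -0.0]
ft_force: [-0.6, -0.8, 9.5]
opening: 0.0563
t 14.15 tcp [ 0.5319 -0.0941  0.0983] jawx [ 0.195  0.981 -0.005] z [ 0.005 -0.006 -1.   ] F [-0.6 -0.8  9.5] op 0.0563 J [ 0.59  0.42 -0.66  1.99  0.35  0.84  1.11]
```

View pics/o2.png

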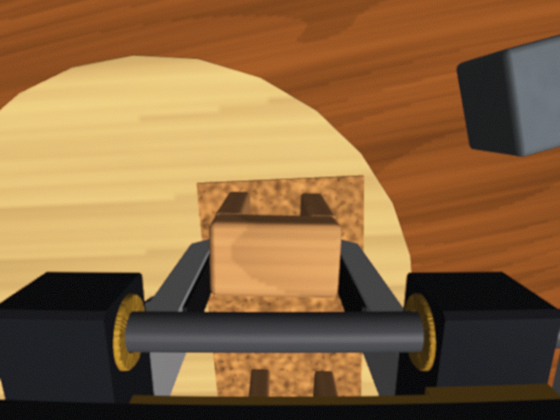

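```bash
python3 -m creep '[[0.04,0,0,0.02,0,0,0],[0.04,0,0,0.05,0,0,0],[0.04,0,0.01,0.085,0,0,0],[0.04,0,0.03,0.12,0,0,2],[0.04,-0.01,0.06,0.15,0,0,4],[0.04,-0.02,0.095,0.15,0,0,6],[0.04,-0.03,0.13,0.15,0,0,8],[0.04,-0.04,0.165,0.15,0,0,11],[0.04,-0.05,0.2,0.15,0,0,11],[0.04,-0.06,0.235,0.15,0,0,11]]';python3 -m creep '[[0.04,-0.007,0.035,0,0,0,0],[0.04,-0.015,0.07,0,0,0,0],[0.04,-0.022,0.105,0,0,0,0],[0.04,-0.022,0.125,0,0,0,0],[0.04,-0.022,0.133,0,0,0,0],[0.04,-0.022,0.133,0,0,0,0]]'; python3 -c "
from arc import *
st()
c=cams.capture('wrist');crop(c['img'],0,0,560,420,1,'p2.png')
c=cams.capture('side');crop(c['img'],100,50,360,260,3,'p3.png')
"
```

```text
clock: 15.03
tcp_pos: [0.4711, 0.1423, 0.2488]
orientation: [0.004, 0.709, 0.706, 0.0]
ft_force: [0.8, 0.4, -0.3]
opening: 0.056
clock: 15.53
tcp_pos: [0.4486, 0.277, 0.2489]
orientation: [0.004, 0.708, 0.707, 0.001]
ft_force: [0.4, -0.5, -0.1]
opening: 0.056
t 15.53 tcp [0.4486 0.277  0.2489] jawx [ 0.001  1.    -0.004] z [ 0.006 -0.004 -1.   ] F [ 0.4 -0.5 -0.1] op 0.056 J [ 0.14  0.27 -0.96  1.86  0.25  1.14  0.66]
```

View pics/p2.png

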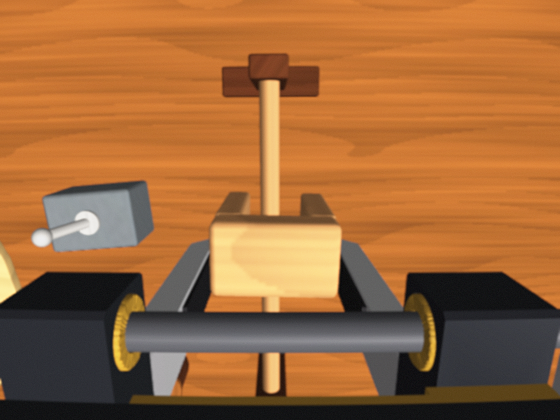

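View pics/p3.png

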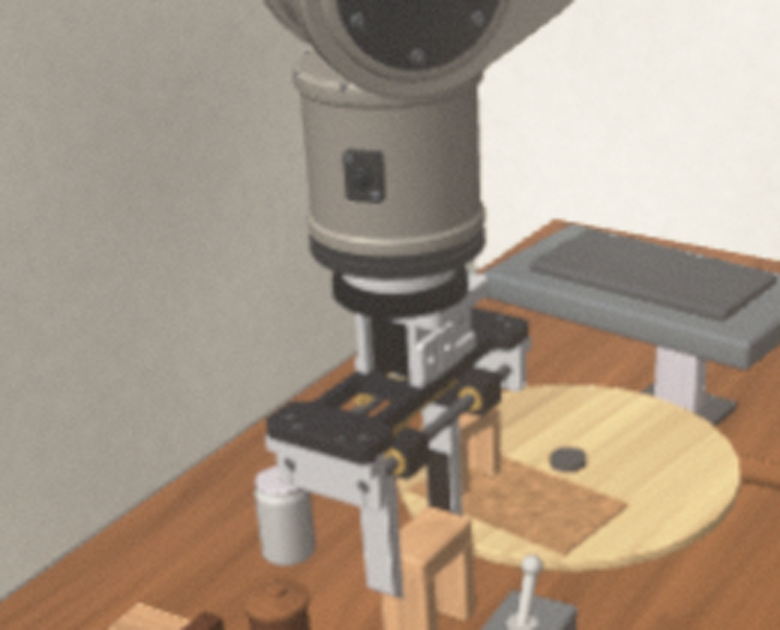

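```bash
python3 -c "
from h import *
c=cams.capture('wrist')
print(px2z(c,269.5,130,.105),px2z(c,271,370,.105), px2z(c,275,255,.267))
"
```

```text
[0.39225249 0.26999721 0.105     ] [0.6164037  0.26960167 0.105     ] [0.43944669 0.27473106 0.267     ]
```

```bash
python3 -m creep '[[0.04,0,-0.004,-0.03,0,0,0],[0.04,0,-0.004,-0.06,0,0,0],[0.04,0,-0.004,-0.075,0,0,0],[0.04,0,-0.004,-0.09,0,0,0],[0.04,0,-0.004,-0.1,0,0,0],[0.04,0,-0.004,-0.11,0,0,0],[0.04,0,-0.004,-0.12,0,0,0],[0.04,0,-0.004,-0.128,0,0,0],[0.04,0,-0.004,-0.133,0,0,0],[0.04,0,-0.004,-0.133,0,0,0]]';python3 -c "
from arc import *
st()
c=cams.capture('side');crop(c['img'],100,150,340,350,3,'q3.png')
"
```

```text
clock: 16.52
tcp_pos: [0.4492, 0.2696, 0.1149]
orientation: [0.004, 0.709, 0.705, -0.0]
ft_force: [0.5, -0.5, -0.9]
opening: 0.056
t 16.52 tcp [0.4492 0.2696 0.1149] jawx [ 0.005  1.    -0.006] z [ 0.005 -0.006 -1.   ] F [ 0.5 -0.5 -0.9] op 0.056 J [ 0.05  0.43 -0.87  2.    0.43  0.9   0.51]
```

View pics/q3.png

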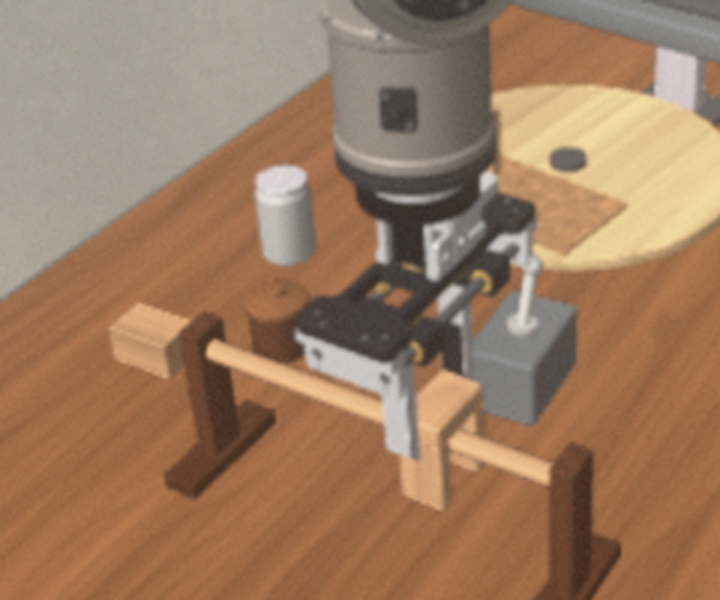

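```bash
python3 -m creep '[[0.04,0,0.003,-0.003,0,0,0],[0.04,0,0.003,-0.005,0,0,0],[0.04,0,0.003,-0.006,0,0,0]]';python3 -m creep '[[0.07,0,0,0,0,0,0],[0.075,0,0,0,0,0,0],[0.075,0,0,0,0,0,0],[0.08,0,0,0.02,0,0,0],[0.08,0,0,0.05,0,0,0],[0.08,0,0,0.09,0,0,0],[0.08,0.01,-0.03,0.13,0,0,0],[0.08,0.02,-0.06,0.14,0,0,-3],[0.08,0.03,-0.09,0.14,0,0,-7],[0.08,0.05,-0.13,0.14,0,0,-12]]';python3 -c "
from arc import *
st()
c=cams.capture('side');crop(c['img'],100,150,340,350,3,'r3.png')
"
```

```text
clock: 16.82
tcp_pos: [0.4503, 0.2736, 0.1109]
orientation: [0.005, 0.709, 0.705, 0.001]
ft_force: [-3.9, -5.8, 30.3]
opening: 0.056
clock: 17.65
tcp_pos: [0.4989, 0.1463, 0.2526]
orientation: [0.006, 0.779, 0.627, 0.001]
ft_force: [1.3, 0.9, -0.6]
opening: 0.0804
t 17.65 tcp [0.4989 0.1463 0.2526] jawx [ 0.214  0.977 -0.005] z [ 0.01  -0.007 -1.   ] F [ 1.3  0.9 -0.6] op 0.0804 J [ 0.35  0.23 -0.88  1.87  0.21  1.13  0.76]
```

View pics/r3.png

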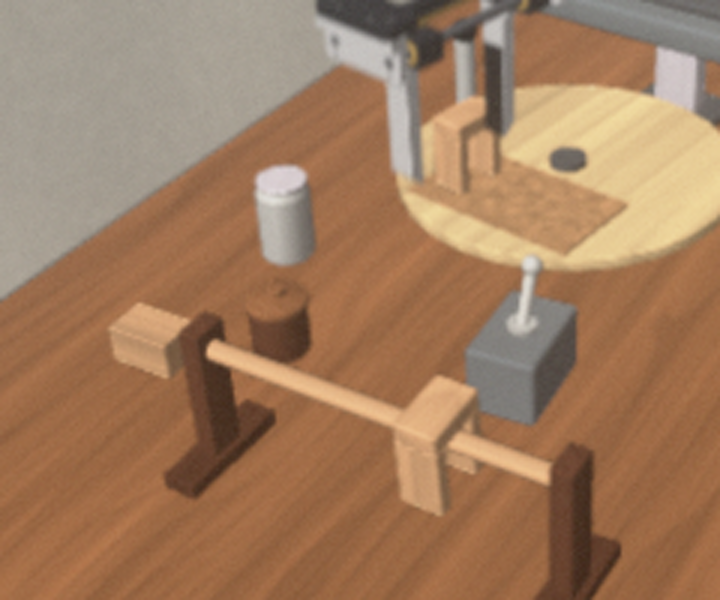

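```bash
python3 -m creep '[[0.085,0.02,-0.033,0,0,0,0],[0.085,0.04,-0.066,0,0,0,0],[0.085,0.06,-0.1,0,0,0,0],[0.085,0.08,-0.133,0,0,0,0],[0.085,0.1,-0.166,0,0,0,0],[0.085,0.12,-0.2,0,0,0,0],[0.085,0.135,-0.225,0,0,0,0],[0.085,0.147,-0.248,-0.02,0,0,0],[0.085,0.147,-0.25,-0.06,0,0,0],[0.085,0.147,-0.25,-0.1,0,0,0]]'; python3 -c "
from arc import *
st()
c=cams.capture('wrist');crop(c['img'],0,0,560,420,1,'s2.png')
"
```

```text
clock: 18.53
tcp_pos: [0.6507, -0.1148, 0.1503]
orientation: [0.007, 0.785, 0.619, 0.001]
ft_force: [0.8, -0.4, -1.2]
opening: 0.0849
t 18.53 tcp [ 0.6507 -0.1148  0.1503] jawx [ 0.233  0.972 -0.008] z [ 0.01  -0.011 -1.   ] F [ 0.8 -0.4 -1.2] op 0.0849 J [ 0.56  0.54 -0.68  1.68  0.39  1.05  1.09]
```

View pics/s2.png

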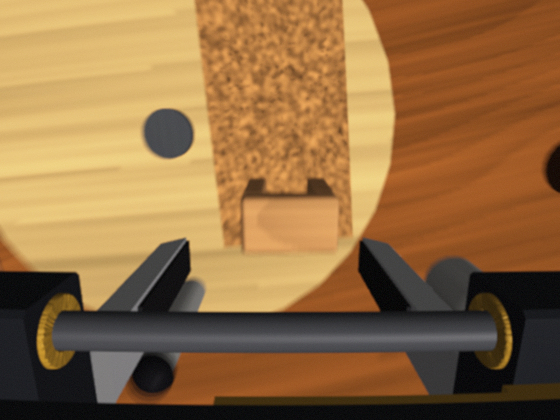

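```bash
python3 -m creep '[[0.085,-0.007,0.009,0,0,0,0],[0.085,-0.007,0.009,-0.03,0,0,0],[0.085,-0.007,0.009,-0.052,0,0,0],[0.085,-0.007,0.009,-0.053,0,0,0],[0.04,-0.007,0.009,-0.053,0,0,0],[0.04,-0.007,0.009,-0.053,0,0,0],[0.04,-0.007,0.009,-0.053,0,0,0],[0.04,-0.007,0.009,-0.053,0,0,0],[0.04,-0.007,0.009,-0.053,0,0,0],[0.04,-0.007,0.009,-0.053,0,0,0]]' 20; python3 -c "
from arc import *
st()
c=cams.capture('wrist');crop(c['img'],0,0,560,420,1,'t2.png')
"
```

```text
clock: 19.42
tcp_pos: [0.6399, -0.1047, 0.0899]
orientation: [0.004, 0.785, 0.62, -0.002]
ft_force: [-1.5, -0.5, 7.9]
opening: 0.0558
t 19.42 tcp [ 0.6399 -0.1047  0.0899] jawx [ 0.232  0.973 -0.008] z [ 0.002 -0.009 -1.   ] F [-1.5 -0.5  7.9] op 0.0558 J [ 0.53  0.59 -0.65  1.74  0.44  0.95  1.04]
```

View pics/t2.png

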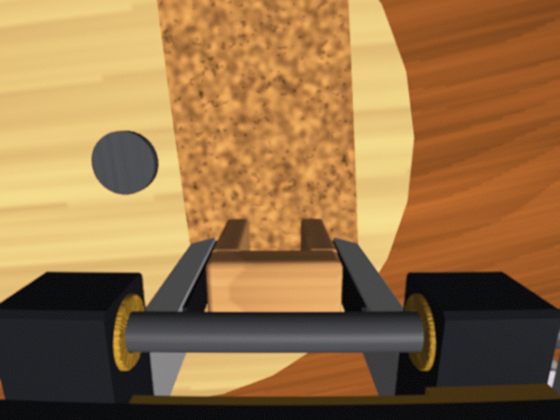

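```bash
python3 -m creep '[[0.04,0,0,0.02,0,0,0],[0.04,0,0,0.05,0,0,0],[0.04,0,0.01,0.085,0,0,0],[0.04,0,0.03,0.12,0,0,2],[0.04,-0.01,0.06,0.15,0,0,4],[0.04,-0.02,0.095,0.16,0,0,6],[0.04,-0.03,0.13,0.16,0,0,8],[0.04,-0.04,0.165,0.16,0,0,11],[0.04,-0.05,0.2,0.16,0,0,13],[0.04,-0.06,0.235,0.16,0,0,13]]';python3 -m creep '[[0.04,-0.007,0.035,0,0,0,0],[0.04,-0.015,0.07,0,0,0,0],[0.04,-0.02,0.105,0,0,0,0],[0.04,-0.02,0.125,0,0,0,0],[0.04,-0.02,0.139,0,0,0,0],[0.04,-0.02,0.139,0,0,0,0]]'; python3 -c "
from arc import *
st()
c=cams.capture('wrist');crop(c['img'],0,0,560,420,1,'u2.png')
"
```

```text
clock: 20.3
tcp_pos: [0.5792, 0.1317, 0.2505]
orientation: [0.005, 0.709, 0.705, -0.001]
ft_force: [1.6, 0.7, -2.2]
opening: 0.0563
clock: 20.8
tcp_pos: [0.5581, 0.2743, 0.251]
orientation: [0.004, 0.707, 0.707, -0.001]
ft_force: [-0.2, 0.4, -0.9]
opening: 0.0562
t 20.8 tcp [0.5581 0.2743 0.251 ] jawx [ 0.001  1.    -0.007] z [ 0.005 -0.007 -1.   ] F [-0.2  0.4 -0.9] op 0.0562 J [ 0.09  0.43 -0.87  1.65  0.36  1.22  0.71]
```

View pics/u2.png

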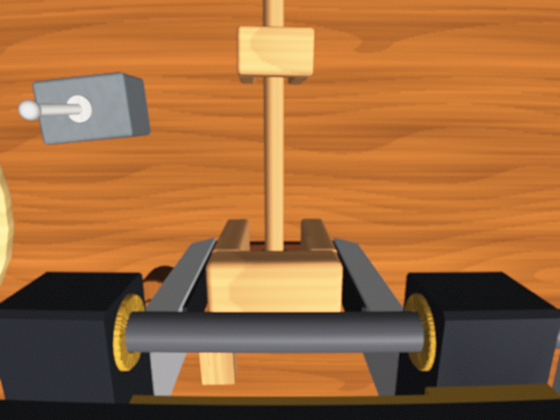

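```bash
python3 -m creep '[[0.04,0,-0.001,-0.03,0,0,0],[0.04,0,-0.001,-0.06,0,0,0],[0.04,0,-0.001,-0.08,0,0,0],[0.04,0,-0.001,-0.095,0,0,0],[0.04,0,-0.001,-0.105,0,0,0],[0.04,0,-0.001,-0.115,0,0,0],[0.04,0,-0.001,-0.125,0,0,0],[0.04,0,-0.001,-0.135,0,0,0],[0.04,0,-0.001,-0.141,0,0,0],[0.04,0,-0.001,-0.143,0,0,0]]';python3 -c "
from arc import *
st()
c=cams.capture('side');crop(c['img'],100,150,340,350,3,'v3.png')
"
```

```text
clock: 21.68
tcp_pos: [0.5583, 0.2711, 0.1069]
orientation: [0.004, 0.708, 0.706, -0.002]
ft_force: [0.3, 0.9, -1.5]
opening: 0.0557
t 21.68 tcp [0.5583 0.2711 0.1069] jawx [ 0.002  1.    -0.009] z [ 0.004 -0.009 -1.   ] F [ 0.3  0.9 -1.5] op 0.0557 J [ 0.03  0.57 -0.79  1.79  0.49  0.99  0.6 ]
```

View pics/v3.png

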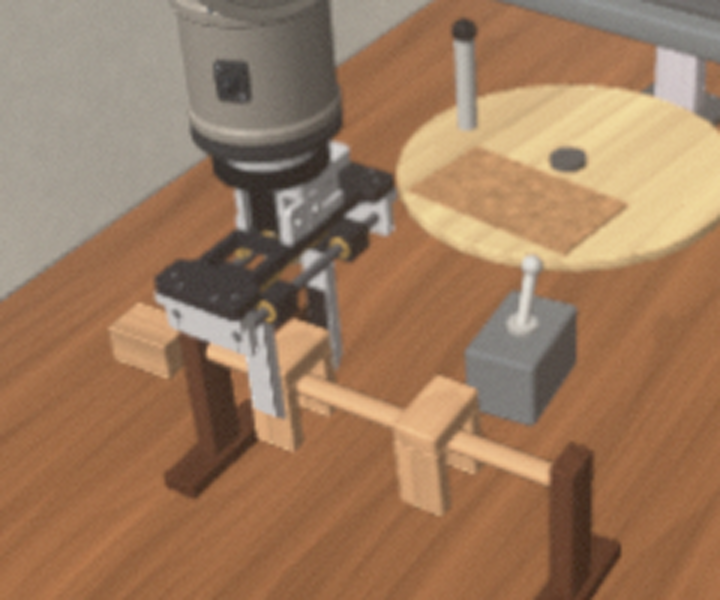

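```bash
python3 -m creep '[[0.04,0,0.002,-0.002,0,0,0],[0.04,0,0.002,-0.003,0,0,0],[0.075,0,0.002,-0.002,0,0,0],[0.075,0,0.002,-0.002,0,0,0],[0.075,0,0.002,-0.002,0,0,0],[0.08,0,0.002,0.02,0,0,0],[0.08,0,0.002,0.05,0,0,0],[0.08,0,0.002,0.09,0,0,0],[0.08,0,-0.03,0.13,0,0,0],[0.08,0,-0.06,0.17,0,0,0]]';python3 -m creep '[[0.08,0,-0.04,0.03,0,0,0],[0.08,0,-0.08,0.03,0,0,0],[0.08,0,-0.12,0.03,0,0,0],[0.08,0,-0.16,0.03,0,0,0],[0.08,0,-0.16,0.03,0,0,0]]';python3 -c "
from arc import *
import pickle
st()
c=cams.capture('side');crop(c['img'],100,150,340,350,3,'w3.png')
c=cams.capture('wrist');crop(c['img'],0,0,560,420,1,'w2.png');pickle.dump(c,open('w2.pkl','wb'))
c=cams.capture('top');crop(c['img'],150,130,350,330,3,'w1.png');pickle.dump(c,open('w1.pkl','wb'))
"
```

```text
clock: 22.57
tcp_pos: [0.5577, 0.2228, 0.2647]
orientation: [0.004, 0.707, 0.707, -0.001]
ft_force: [1.7, -0.8, 0.5]
opening: 0.0802
clock: 22.98
tcp_pos: [0.5582, 0.0541, 0.2948]
orientation: [0.005, 0.71, 0.704, -0.002]
ft_force: [1.3, -1.8, 0.2]
opening: 0.0804
t 22.98 tcp [0.5582 0.0541 0.2948] jawx [ 0.008  1.    -0.011] z [ 0.004 -0.011 -1.   ] F [ 1.3 -1.8  0.2] op 0.0804 J [ 0.5   0.27 -0.85  1.73  0.23  1.24  1.15]
```

View pics/w3.png

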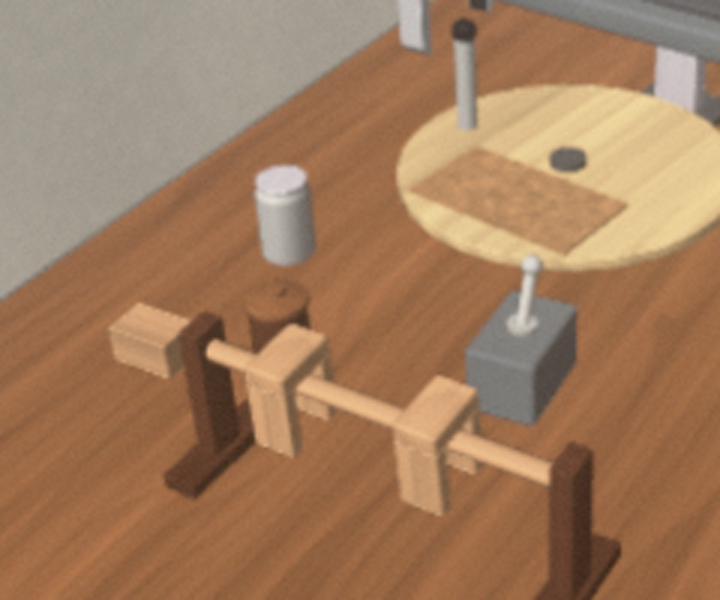

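View pics/w1.png

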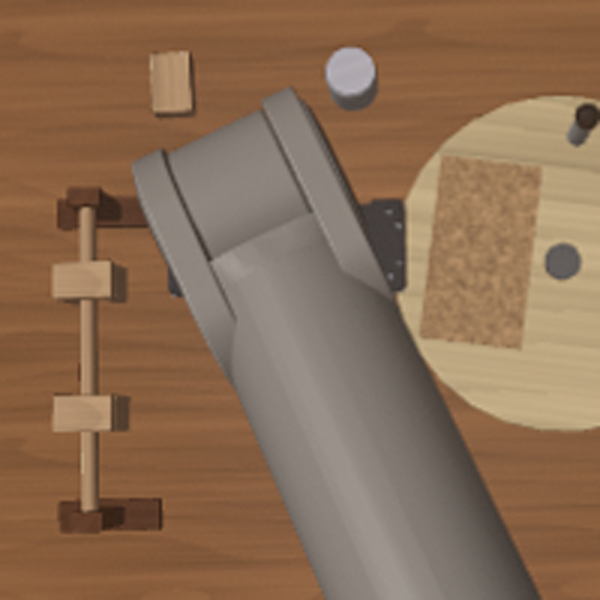

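View pics/w2.png

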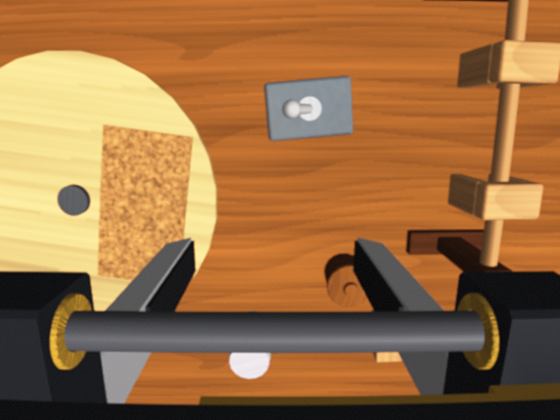

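```bash
python3 -c "
from arc import *
import pickle
w=pickle.load(open('w2.pkl','rb'));s=cams.capture('side')
print(px2z(w,348,288,.058),px2z(s,192.3,250.5,.053),px2z(s,193,246.5,.062))
print('mat',[px2z(w,u,v,.045).round(4)[:2] for u,v in((104,126),(192,137),(185,287),(98,275))])
cv2.imwrite('pics/x1.png',cams.capture('top')['img'][:,:,::-1]);cv2.imwrite('pics/x3.png',s['img'][:,:,::-1])
"
```

```text
[0.68361182 0.14025792 0.058     ] [0.67527516 0.15129056 0.053     ] [0.67553821 0.1466047  0.062     ]
mat [array([ 0.4969, -0.132 ]), array([ 0.5101, -0.0348]), array([ 0.688 , -0.0536]), array([ 0.6728, -0.1592])]
```

View pics/x1.png

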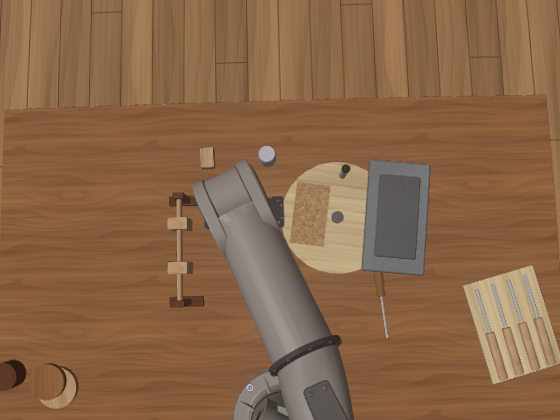

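View pics/x3.png

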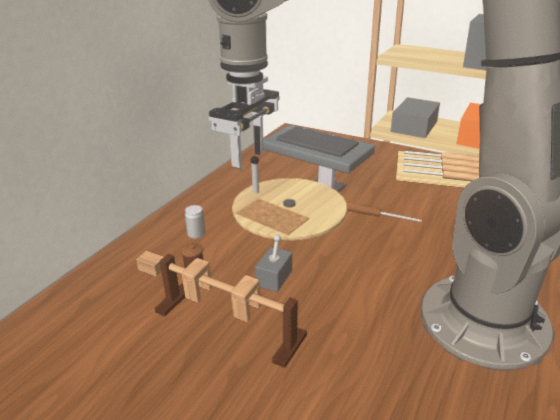

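```bash
python3 -m creep '[[0.085,0.025,0.018,0,0,0,0],[0.085,0.05,0.036,0,0,0,0],[0.085,0.075,0.055,-0.02,0,0,0],[0.085,0.1,0.075,-0.05,0,0,0],[0.085,0.12,0.088,-0.09,0,0,0],[0.085,0.12,0.088,-0.125,0,0,0],[0.085,0.12,0.088,-0.15,0,0,0],[0.085,0.12,0.088,-0.15,0,0,0]]';python3 -c "
from arc import *
st()
c=cams.capture('wrist');crop(c['img'],0,0,560,420,1,'y2.png')
c=cams.capture('side');crop(c['img'],100,150,340,350,3,'y3.png')
"
```

```text
clock: 23.9
tcp_pos: [0.6746, 0.1536, 0.1387]
orientation: [0.002, 0.705, 0.709, -0.004]
ft_force: [-0.2, -0.4, 0.2]
opening: 0.0849
t 23.9 tcp [0.6746 0.1536 0.1387] jawx [-0.006  1.    -0.008] z [-0.004 -0.008 -1.   ] F [-0.2 -0.4  0.2] op 0.0849 J [ 0.2   0.64 -0.76  1.59  0.48  1.11  0.89]
```

View pics/y2.png

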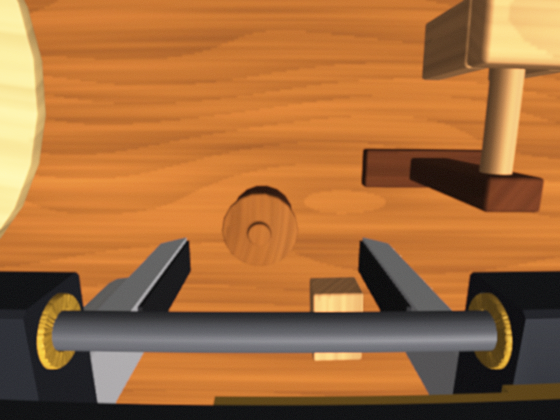

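View pics/y3.png

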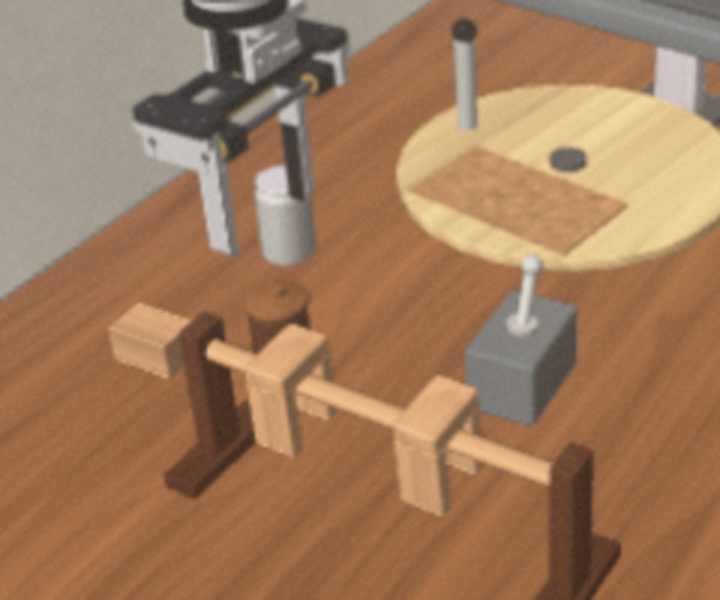

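```bash
python3 -c "
from arc import *
c=cams.capture('wrist');print(px2z(c,260,231,.053),px2z(c,259,233,.062))
T=readout.read_state()['tcp_pos']; print(T,proj(c,[T[0],T[1],.053]))
"
```

```text
[0.68982922 0.14299764 0.053     ] [0.68860499 0.14269093 0.062     ]
[0.67800658 0.15364335 0.14673564] [274.87144489 215.13886651]
```

```bash
python3 -m creep '[[0.085,0.005,-0.0106,-0.02,0,0,0],[0.085,0.005,-0.0106,-0.047,0,0,0],[0.085,0.005,-0.0106,-0.05,0,0,0],[0.085,0.005,-0.0106,-0.05,0,0,0]]';python3 -c "
from arc import *
T=st()['tcp_pos']
c=cams.capture('wrist');crop(c['img'],100,100,460,370,2,'z2.png')
print(proj(c,[T[0],T[1],.053]),proj(c,[T[0],T[1],.062]))
import pickle;pickle.dump(c,open('z2.pkl','wb'))
"
```

```text
clock: 24.38
tcp_pos: [0.683, 0.1432, 0.0978]
orientation: [0.004, 0.706, 0.708, -0.0]
ft_force: [0.3, 0.1, 0.7]
opening: 0.0851
t 24.38 tcp [0.683  0.1432 0.0978] jawx [-0.004  1.    -0.006] z [ 0.006 -0.006 -1.   ] F [0.3 0.1 0.7] op 0.0851 J [ 0.2   0.68 -0.74  1.61  0.52  1.05  0.88]
[274.81716675 233.1910165 ] [274.75530684 237.85994249]
```

View pics/z2.png

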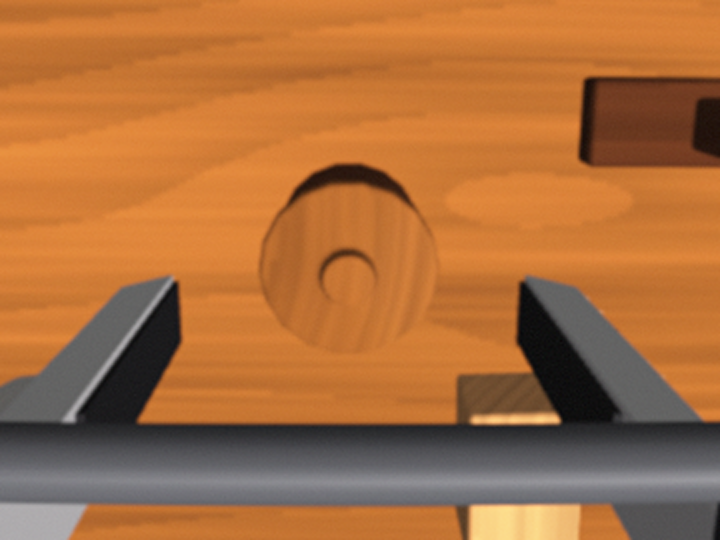

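```bash
python3 -m creep '[[0.085,0,0,-0.025,0,0,0],[0.085,0,0,-0.05,0,0,0],[0.085,0,0,-0.058,0,0,0],[0.085,0,0,-0.058,0,0,0],[0.04,0,0,-0.058,0,0,0],[0.04,0,0,-0.058,0,0,0],[0.04,0,0,-0.058,0,0,0],[0.04,0,0,-0.058,0,0,0],[0.04,0,0,-0.058,0,0,0],[0.04,0,0,-0.058,0,0,0]]' 20;python3 -c "
from arc import *
T=st()['tcp_pos']
c=cams.capture('wrist');crop(c['img'],100,100,460,370,2,'aa2.png')
"
```

```text
clock: 25.27
tcp_pos: [0.6838, 0.1436, 0.0414]
orientation: [0.005, 0.706, 0.708, 0.001]
ft_force: [-1.7, -0.6, 6.1]
opening: 0.0515
t 25.27 tcp [0.6838 0.1436 0.0414] jawx [-0.004  1.    -0.006] z [ 0.008 -0.006 -1.   ] F [-1.7 -0.6  6.1] op 0.0515 J [ 0.17  0.74 -0.7   1.64  0.57  0.96  0.84]
```

View pics/aa2.png

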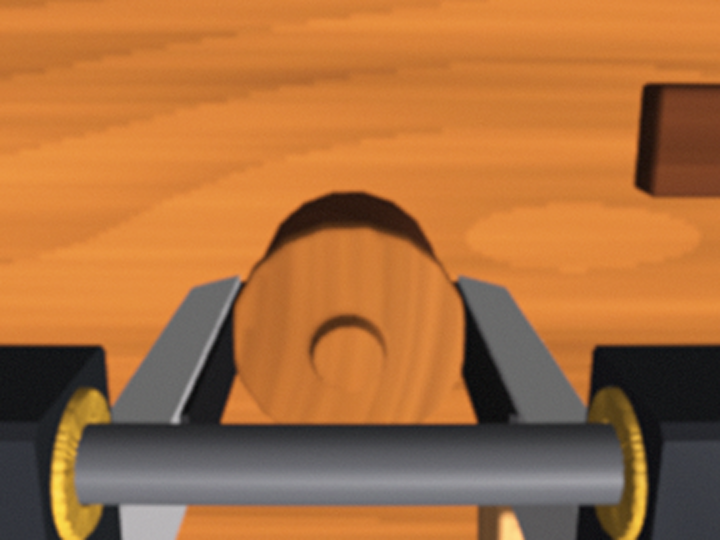

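```bash
python3 -m creep '[[0.03,0,0,0.015,0,0,0],[0.03,0,0,0.04,0,0,0],[0.03,0,0,0.07,0,0,0],[0.03,-0.005,-0.02,0.1,0,0,0],[0.03,-0.017,-0.05,0.12,0,0,0],[0.03,-0.03,-0.08,0.12,0,0,0],[0.03,-0.043,-0.11,0.12,0,0,0],[0.03,-0.055,-0.14,0.12,0,0,0],[0.03,-0.065,-0.17,0.12,0,0,0],[0.03,-0.08,-0.2,0.12,0,0,0]]';python3 -m creep '[[0.03,-0.008,-0.025,0,0,0,0],[0.03,-0.014,-0.035,-0.01,0,0,0],[0.03,-0.014,-0.037,-0.03,0,0,0],[0.03,-0.014,-0.037,-0.05,0,0,0],[0.03,-0.014,-0.037,-0.055,0,0,0]]';python3 -c "
from arc import *
T=st()['tcp_pos']
c=cams.capture('wrist');crop(c['img'],0,0,560,420,1,'bb2.png')
c=cams.capture('side');crop(c['img'],180,100,380,260,4,'bb3.png')
"
```

```text
clock: 26.15
tcp_pos: [0.6035, -0.0576, 0.1625]
orientation: [0.005, 0.706, 0.709, 0.001]
ft_force: [0.4, -0.2, -0.9]
opening: 0.051
clock: 26.57
tcp_pos: [0.5882, -0.0947, 0.1055]
orientation: [0.004, 0.706, 0.708, 0.0]
ft_force: [-0.8, -0.4, -0.9]
opening: 0.0515
t 26.57 tcp [ 0.5882 -0.0947  0.1055] jawx [-0.004  1.    -0.005] z [ 0.006 -0.005 -1.   ] F [-0.8 -0.4 -0.9] op 0.0515 J [ 0.63  0.52 -0.76  1.86  0.45  0.93  1.24]
```

View pics/bb2.png

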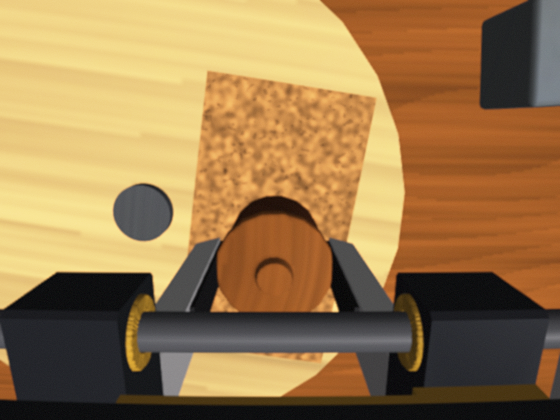

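View pics/bb3.png

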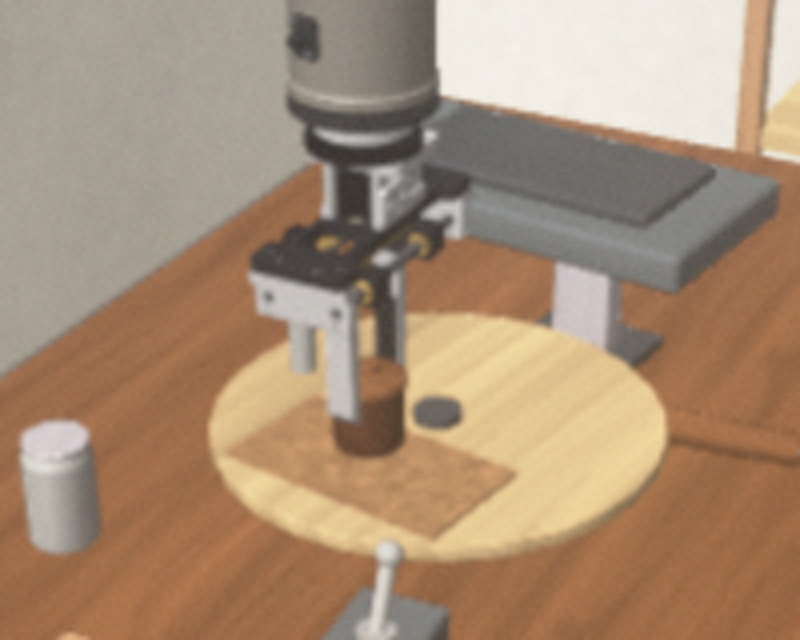

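```bash
python3 -m creep '[[0.03,0,-0.002,-0.008,0,0,0],[0.03,0,-0.002,-0.014,0,0,0],[0.03,0,-0.002,-0.018,0,0,0],[0.03,0,-0.002,-0.02,0,0,0],[0.03,0,-0.002,-0.02,0,0,0]]'; python3 -m creep '[[0.065,0,0,0,0,0,0],[0.075,0,0,0,0,0,0],[0.08,0,0,0,0,0,0],[0.08,0,0,0,0,0,0],[0.08,0,0,0.02,0,0,0],[0.08,0,0,0.05,0,0,0],[0.08,0,0,0.09,0,0,0],[0.08,0.02,-0.01,0.13,0,0,-7],[0.06,0.04,-0.03,0.15,0,0,-14],[0.06,0.06,-0.05,0.15,0,0,-21]]';python3 -c "
from arc import *
T=st()['tcp_pos']
c=cams.capture('side');crop(c['img'],180,100,380,260,4,'cc3.png')
"
```

```text
clock: 27.08
tcp_pos: [0.589, -0.0957, 0.0869]
orientation: [0.004, 0.705, 0.709, 0.001]
ft_force: [-0.4, -0.2, -1.6]
opening: 0.0512
clock: 27.92
tcp_pos: [0.652, -0.1461, 0.2435]
orientation: [0.007, 0.824, 0.566, 0.003]
ft_force: [0.2, 0.0, 0.1]
opening: 0.0701
t 27.92 tcp [ 0.652  -0.1461  0.2435] jawx [ 0.359  0.934 -0.004] z [ 0.013 -0.009 -1.   ] F [0.2 0.  0.1] op 0.0701 J [ 0.63  0.47 -0.71  1.57  0.33  1.21  1.06]
```

View pics/cc3.png

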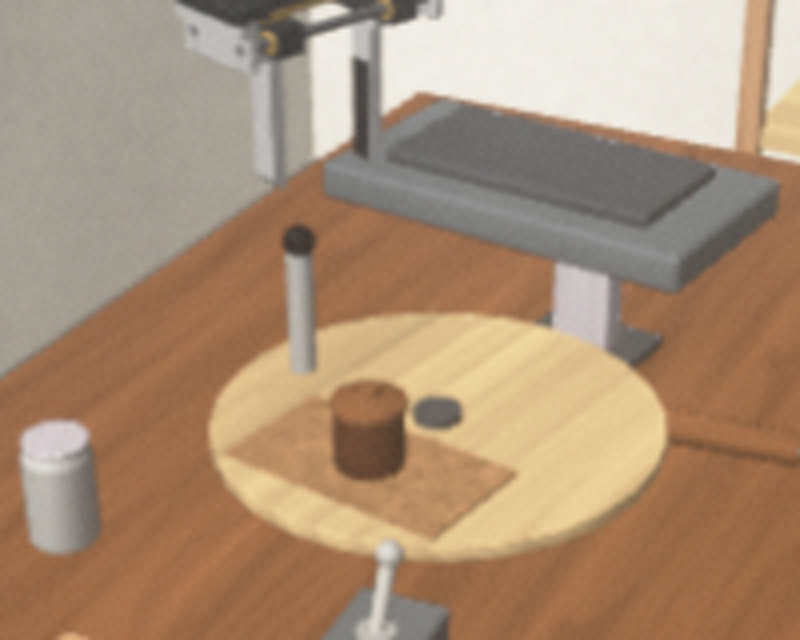

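```bash
python3 -m creep '[[0.06,0.006,-0.006,0,0,0,-7],[0.06,0.012,-0.012,0,0,0,-14],[0.06,0.018,-0.018,0,0,0,-21],[0.06,0.024,-0.024,0,0,0,-28],[0.06,0.03,-0.03,0,0,0,-35],[0.06,0.036,-0.036,0,0,0,-42],[0.06,0.042,-0.042,0,0,0,-49],[0.06,0.051,-0.05,0,0,0,-56],[0.06,0.051,-0.05,0,0,0,-63],[0.06,0.051,-0.05,0,0,0,-69]]';python3 -c "
from arc import *
T=st()['tcp_pos']
c=cams.capture('wrist');crop(c['img'],0,0,560,420,1,'dd2.png')
print(proj(c,[T[0],T[1],.16]))
c=cams.capture('side');crop(c['img'],180,100,380,260,4,'dd3.png')
print(proj(c,[.703,-.196,.148]))
"
```

```text
clock: 28.8
tcp_pos: [0.7047, -0.2017, 0.2395]
orientation: [0.007, 1.0, -0.011, -0.003]
ft_force: [0.5, 0.6, 0.8]
opening: 0.0597
t 28.8 tcp [ 0.7047 -0.2017  0.2395] jawx [ 1.    -0.022 -0.006] z [-0.006 -0.013 -1.   ] F [0.5 0.6 0.8] op 0.0597 J [ 0.46  0.54 -0.42  1.4   0.24  1.25 -0.  ]
[272.56114637 219.37621693]
[254.20628557 159.11634988]
```

View pics/dd2.png

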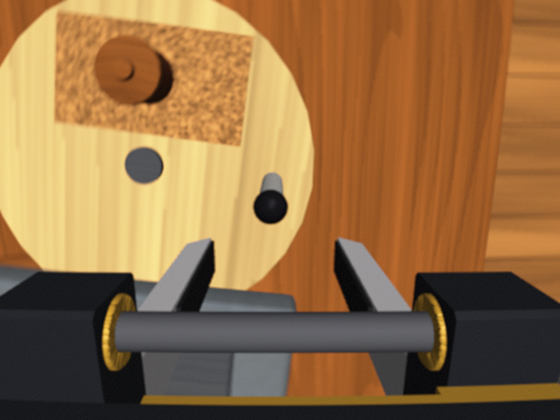

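```bash
python3 -c "
from arc import *
c=cams.capture('wrist')
print(px2z(c,270,207,.148),readout.read_state()['tcp_pos'])
print(px2z(c,143.5,165,.047))"
```

```text
[ 0.70279389 -0.19545211  0.148     ] [ 0.70455864 -0.20105959  0.23982304]
[ 0.57963143 -0.17585091  0.047     ]
```

```bash
python3 -m creep '[[0.06,-0.0017,0.0057,-0.02,0,0,0],[0.06,-0.0017,0.0057,-0.05,0,0,0],[0.06,-0.0017,0.0057,-0.085,0,0,0],[0.06,-0.0017,0.0057,-0.112,0,0,0],[0.06,-0.0017,0.0057,-0.115,0,0,0],[0.01,-0.0017,0.0057,-0.115,0,0,0],[0.01,-0.0017,0.0057,-0.115,0,0,0],[0.01,-0.0017,0.0057,-0.115,0,0,0],[0.01,-0.0017,0.0057,-0.115,0,0,0],[0.01,-0.0017,0.0057,-0.115,0,0,0]]' 30;python3 -m creep '[[0.01,0,0,0,0,0,0],[0.01,0,0,0,0,0,0],[0.01,0,0,0,0,0,0]]' 30;python3 -c "
from arc import *
T=st()['tcp_pos']
c=cams.capture('wrist');crop(c['img'],0,0,560,420,1,'ee2.png')
arc(np.array([.579,-.177]),10,np.pi/46,+1,.125)
"
```

```text
clock: 29.78
tcp_pos: [0.7035, -0.1956, 0.1264]
orientation: [0.007, 1.0, -0.006, -0.002]
ft_force: [-0.4, -0.5, -0.2]
opening: 0.0305
clock: 30.03
tcp_pos: [0.7018, -0.1954, 0.1269]
orientation: [0.007, 1.0, -0.006, -0.003]
ft_force: [-14.6, 2.1, 9.7]
opening: 0.0196
t 30.03 tcp [ 0.7018 -0.1954  0.1269] jawx [ 1.    -0.012 -0.007] z [-0.007 -0.014 -1.   ] F [-14.6   2.1   9.7] op 0.0196 J [ 0.45  0.62 -0.41  1.52  0.28  1.06 -0.04]
r 0.12417427168929718
[[0.0018, 0.0084], [0.0022, 0.0169], [0.002, 0.0254], [0.0012, 0.0339], [-0.0001, 0.0423], [-0.002, 0.0507], [-0.0045, 0.0588], [-0.0075, 0.0668], [-0.0111, 0.0746], [-0.0152, 0.082]]
```

View pics/ee2.png

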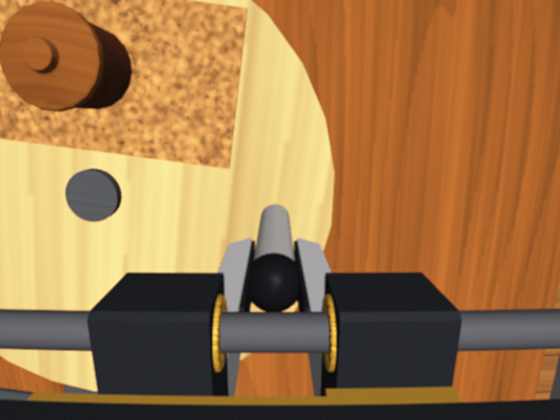

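```bash
python3 -m creep '[[0.01,0.001,0.004,0,0,0,0],[0.01,0.0015,0.011,0,0,0,0],[0.01,0.002,0.019,0,0,0,0],[0.01,0.0018,0.027,0,0,0,0],[0.01,0.001,0.035,0,0,0,0],[0.01,-0.0005,0.043,0,0,0,0],[0.01,-0.0025,0.051,0,0,0,0],[0.01,-0.005,0.059,0,0,0,0],[0.01,-0.0083,0.0675,0,0,0,0],[0.01,-0.0120,0.075,0,0,0,0]]' 30;python3 -c "
from arc import *
T=st()['tcp_pos']
c=cams.capture('wrist');crop(c['img'],150,150,400,350,2,'ff2.png')
arc(np.array([.579,-.177]),10,np.pi/46,+1,.125)
"
```

```text
clock: 30.92
tcp_pos: [0.6917, -0.1197, 0.127]
orientation: [0.007, 1.0, -0.005, -0.001]
ft_force: [16.1, -1.3, -16.4]
opening: 0.0194
t 30.92 tcp [ 0.6917 -0.1197  0.127 ] jawx [ 1.    -0.011 -0.003] z [-0.003 -0.014 -1.   ] F [ 16.1  -1.3 -16.4] op 0.0194 J [ 0.37  0.58 -0.42  1.59  0.28  1.03 -0.15]
r 0.1265934564533995
[[-0.0057, 0.0066], [-0.0104, 0.0137], [-0.0157, 0.0205], [-0.0213, 0.0268], [-0.0274, 0.0328], [-0.0339, 0.0383], [-0.0408, 0.0434], [-0.048, 0.048], [-0.0555, 0.0521], [-0.0632, 0.0557]]
```

View pics/ff2.png

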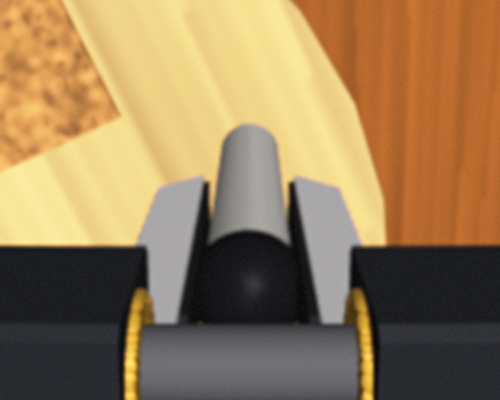

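```bash
python3 -m creep '[[0.01,-0.0055,0.005,0,0,0,0],[0.01,-0.0104,0.0115,0,0,0,0],[0.01,-0.0157,0.018,0,0,0,0],[0.01,-0.0213,0.024,0,0,0,0],[0.01,-0.0274,0.0298,0,0,0,0],[0.01,-0.0339,0.035,0,0,0,0],[0.01,-0.0408,0.0398,0,0,0,0],[0.01,-0.048,0.044,0,0,0,0],[0.01,-0.0555,0.048,0,0,0,0],[0.01,-0.0632,0.0515,0,0,0,0]]' 30;python3 -c "
from arc import *
T=st()['tcp_pos']
c=cams.capture('wrist');crop(c['img'],150,150,400,350,2,'gg2.png')
arc(np.array([.579,-.177]),10,np.pi/46,+1,.125)
"
```

```text
clock: 31.8
tcp_pos: [0.6317, -0.0537, 0.1273]
orientation: [-0.0, 1.0, 0.0, 0.003]
ft_force: [27.8, 50.1, -28.4]
opening: 0.0169
t 31.8 tcp [ 0.6317 -0.0537  0.1273] jawx [1.    0.001 0.005] z [ 0.005  0.    -1.   ] F [ 27.8  50.1 -28.4] op 0.0169 J [ 0.33  0.48 -0.46  1.76  0.26  0.95 -0.23]
r 0.1344119894207913
[[-0.0116, -0.0057], [-0.0198, -0.0033], [-0.0281, -0.0015], [-0.0365, -0.0002], [-0.045, 0.0005], [-0.0536, 0.0006], [-0.0621, 0.0001], [-0.0706, -0.0009], [-0.0789, -0.0026], [-0.0872, -0.0048]]
```

View pics/gg2.png

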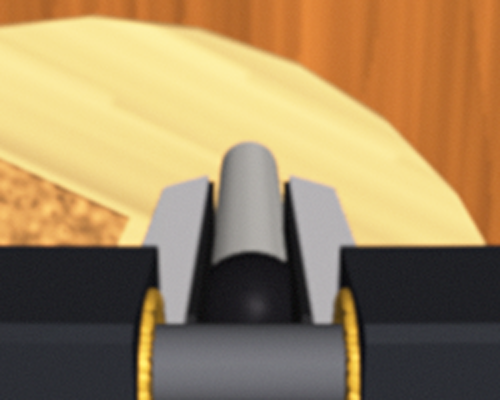

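```bash
python3 -m creep '[[0.026,0,-0.004,0,0,0,0],[0.026,0,-0.008,0,0,0,-6],[0.026,0,-0.0105,0,0,0,-12],[0.026,0,-0.0105,0,0,0,-18],[0.026,0,-0.0105,0,0,0,-22],[0.026,0,-0.0105,0,0,0,-22]]' 10;python3 -c "
from arc import *
T=st()['tcp_pos']
c=cams.capture('wrist');crop(c['img'],150,150,400,350,2,'hh2.png')
print(np.degrees(np.arctan2(T[1]+.177,T[0]-.579)))
arc(np.array([.579,-.177]),10,np.pi/46,+1,.125)
"
```

```text
clock: 32.35
tcp_pos: [0.63, -0.0628, 0.1277]
orientation: [0.0, 0.981, -0.192, 0.002]
ft_force: [-2.9, 0.2, 0.7]
opening: 0.0259
t 32.35 tcp [ 0.63   -0.0628  0.1277] jawx [ 0.927 -0.376  0.004] z [ 0.003 -0.001 -1.   ] F [-2.9  0.2  0.7] op 0.0259 J [ 0.28  0.47 -0.37  1.77  0.21  0.94 -0.56]
65.96020719609423
r 0.1251761823937325
[[-0.008, 0.003], [-0.0161, 0.0057], [-0.0244, 0.0078], [-0.0328, 0.0093], [-0.0412, 0.0103], [-0.0498, 0.0107], [-0.0583, 0.0105], [-0.0668, 0.0097], [-0.0752, 0.0083], [-0.0835, 0.0064]]
```

View pics/hh2.png

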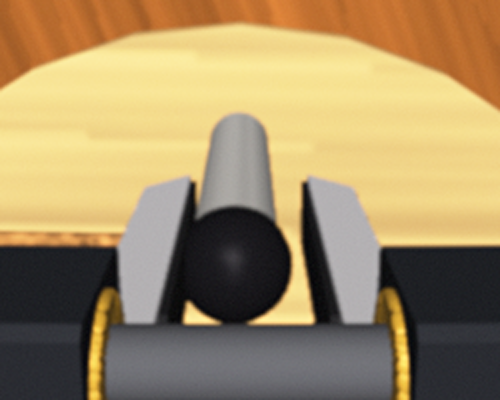

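```bash
python3 -m creep '[[0.026,-0.008,0.003,0,0,0,4],[0.026,-0.0161,0.0057,0,0,0,8],[0.026,-0.0244,0.0078,0,0,0,12],[0.026,-0.0328,0.0093,0,0,0,16],[0.026,-0.0412,0.0103,0,0,0,20],[0.026,-0.0498,0.0107,0,0,0,24],[0.026,-0.0583,0.0105,0,0,0,28],[0.026,-0.0668,0.0097,0,0,0,31],[0.026,-0.0752,0.0083,0,0,0,35],[0.026,-0.0835,0.0064,0,0,0,39]]' 10;python3 -c "
from arc import *
T=st()['tcp_pos']
c=cams.capture('wrist');crop(c['img'],150,150,400,350,2,'ii2.png')
print(np.degrees(np.arctan2(T[1]+.177,T[0]-.579)))
arc(np.array([.579,-.177]),10,np.pi/46,+1,.125)
"
```

```text
clock: 33.23
tcp_pos: [0.5472, -0.0553, 0.1281]
orientation: [-0.001, 0.988, 0.153, 0.003]
ft_force: [4.6, 3.4, -4.5]
opening: 0.0261
t 33.23 tcp [ 0.5472 -0.0553  0.1281] jawx [0.953 0.303 0.006] z [ 0.006  0.002 -1.   ] F [ 4.6  3.4 -4.5] op 0.0261 J [ 0.44  0.37 -0.55  1.95  0.25  0.88  0.07]
104.63033734447785
r 0.12538628554483314
[[-0.008, -0.0029], [-0.016, -0.006], [-0.0237, -0.0097], [-0.0312, -0.0138], [-0.0383, -0.0185], [-0.0451, -0.0236], [-0.0516, -0.0292], [-0.0576, -0.0352], [-0.0633, -0.0417], [-0.0684, -0.0484]]
```

View pics/ii2.png

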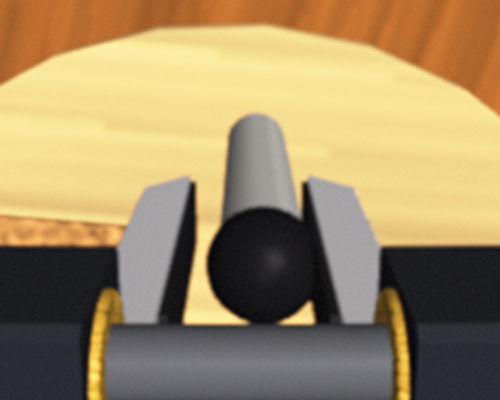

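```bash
python3 -m creep '[[0.026,-0.008,-0.0029,0,0,0,3],[0.026,-0.016,-0.006,0,0,0,6],[0.026,-0.0237,-0.0097,0,0,0,10],[0.026,-0.0312,-0.0138,0,0,0,14],[0.026,-0.0383,-0.0185,0,0,0,18],[0.026,-0.0451,-0.0236,0,0,0,22],[0.026,-0.0516,-0.0292,0,0,0,26],[0.026,-0.0576,-0.0352,0,0,0,30],[0.026,-0.0633,-0.0417,0,0,0,34],[0.026,-0.0684,-0.0484,0,0,0,38]]' 10;python3 -c "
from arc import *
T=st()['tcp_pos']
c=cams.capture('wrist');crop(c['img'],150,150,400,350,2,'jj2.png')
print(np.degrees(np.arctan2(T[1]+.177,T[0]-.579)))
arc(np.array([.579,-.177]),10,np.pi/46,+1,.125)
"
```

```text
clock: 34.12
tcp_pos: [0.4775, -0.1042, 0.1283]
orientation: [-0.001, 0.882, 0.471, 0.002]
ft_force: [0.2, 2.3, 0.8]
opening: 0.026
t 34.12 tcp [ 0.4775 -0.1042  0.1283] jawx [0.556 0.831 0.005] z [ 0.003  0.004 -1.   ] F [0.2 2.3 0.8] op 0.026 J [ 0.69  0.3  -0.69  2.07  0.25  0.85  0.83]
144.3714682113881
r 0.12479254229225961
[[-0.0048, -0.0071], [-0.0089, -0.0145], [-0.0125, -0.0223], [-0.0156, -0.0302], [-0.0181, -0.0384], [-0.0201, -0.0467], [-0.0215, -0.0551], [-0.0223, -0.0636], [-0.0225, -0.0721], [-0.0222, -0.0807]]
```

View pics/jj2.png

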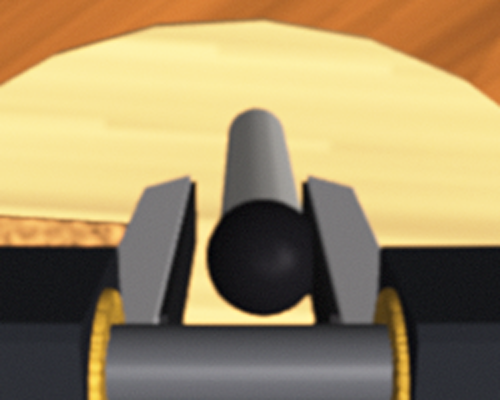

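```bash
python3 -m creep '[[0.026,-0.0048,-0.0071,0,0,0,4],[0.026,-0.0089,-0.0145,0,0,0,8],[0.026,-0.0125,-0.0223,0,0,0,12],[0.026,-0.0156,-0.0302,0,0,0,16],[0.026,-0.0181,-0.0384,0,0,0,20],[0.026,-0.0201,-0.0467,0,0,0,24],[0.026,-0.0215,-0.0551,0,0,0,27],[0.026,-0.0223,-0.0625,0,0,0,29],[0.026,-0.0223,-0.0625,0,0,0,29],[0.05,-0.0223,-0.0615,0,0,0,29]]' 10;python3 -c "
from arc import *
T=st()['tcp_pos']
c=cams.capture('wrist');crop(c['img'],0,0,560,420,1,'kk2.png')
print(np.degrees(np.arctan2(T[1]+.177,T[0]-.579)))
"
```

```text
clock: 35.0
tcp_pos: [0.4547, -0.1675, 0.1283]
orientation: [-0.001, 0.736, 0.677, 0.002]
ft_force: [0.9, 0.6, -1.1]
opening: 0.0294
t 35.0 tcp [ 0.4547 -0.1675  0.1283] jawx [0.082 0.997 0.004] z [ 0.001  0.004 -1.   ] F [ 0.9  0.6 -1.1] op 0.0294 J [ 0.89  0.31 -0.77  2.07  0.28  0.86  1.45]
175.61247196451058
```

View pics/kk2.png

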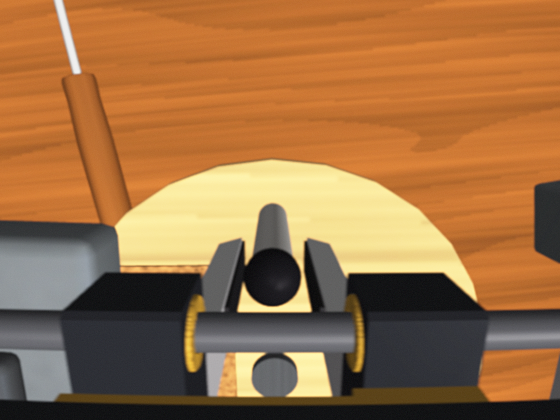

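```bash
python3 -m creep '[[0.05,0,0,0,0,0,0],[0.05,0,0,0,0,0,0],[0.05,0,0,0.03,0,0,0],[0.05,0,0,0.06,0,0,0],[0.03,0,0,0.1,0,0,-5],[0,0,0.03,0.12,0,0,-12],[0,0,0.06,0.12,0,0,-19],[0,0,0.09,0.12,0,0,-26],[0,0,0.12,0.12,0,0,-33],[0,0,0.15,0.12,0,0,-40]]' 20;python3 -c "
from arc import *
st()
c=cams.capture('side');crop(c['img'],180,100,420,280,3,'ll3.png')
"
```

```text
clock: 35.88
tcp_pos: [0.4546, -0.0181, 0.2486]
orientation: [0.0, 0.921, 0.39, 0.002]
ft_force: [0.4, -0.7, -0.5]
opening: 0.0136
t 35.88 tcp [ 0.4546 -0.0181  0.2486] jawx [0.696 0.718 0.004] z [ 0.004  0.001 -1.   ] F [ 0.4 -0.7 -0.5] op 0.0136 J [ 0.74  0.09 -0.87  2.    0.08  1.08  0.64]
```

View pics/ll3.png

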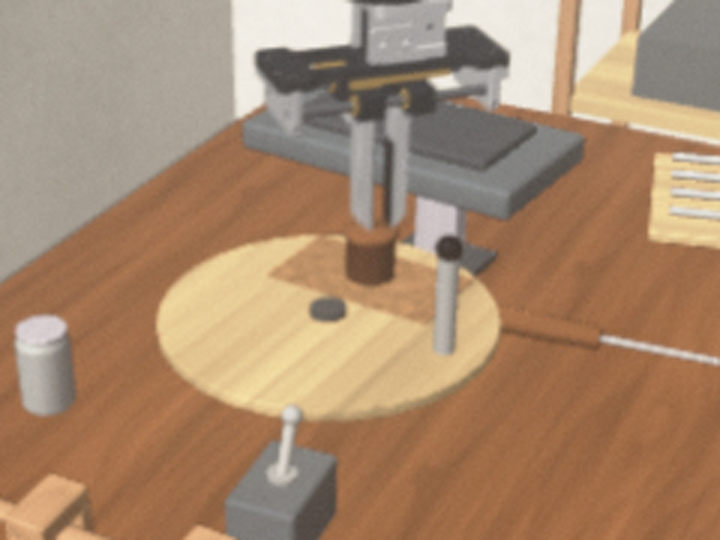

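```bash
python3 -m creep '[[0,0.005,0.01,0,0,0,-7],[0,0.01,0.02,0,0,0,-14],[0,0.015,0.03,0,0,0,-21],[0,0.02,0.038,0,0,0,-28],[0,0.0264,0.044,0,0,0,-35],[0,0.0264,0.044,-0.03,0,0,-42],[0,0.0264,0.044,-0.07,0,0,-46],[0,0.0264,0.044,-0.1,0,0,-46],[0,0.0264,0.044,-0.11,0,0,-46]]' 20;python3 -c "
from arc import *
st()
c=cams.capture('side');crop(c['img'],180,100,420,280,3,'mm3.png')
"
```

```text
clock: 36.68
tcp_pos: [0.4789, 0.0313, 0.1354]
orientation: [0.001, 1.0, -0.006, 0.0]
ft_force: [-0.8, -0.4, -0.5]
opening: 0.0006
t 36.68 tcp [0.4789 0.0313 0.1354] jawx [ 1.    -0.013  0.001] z [ 0.001 -0.001 -1.   ] F [-0.8 -0.4 -0.5] op 0.0006 J [ 0.49  0.3  -0.79  2.08  0.27  0.87 -0.47]
```

View pics/mm3.png

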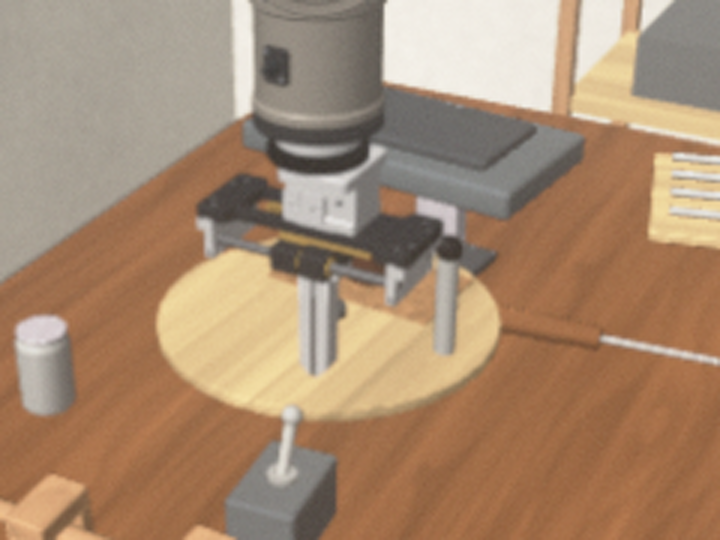

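```bash
python3 -m creep '[[0,0.002,0,-0.02,0,0,0],[0,0.002,0,-0.03,0,0,0],[0,0.002,0.008,-0.03,0,0,0],[0,0.002,0.018,-0.03,0,0,0],[0,0.002,0.028,-0.03,0,0,0],[0,0.002,0.038,-0.03,0,0,0],[0,0.002,0.046,-0.03,0,0,0],[0,0.002,0.053,-0.03,0,0,0],[0,0.002,0.058,-0.03,0,0,0],[0,0.002,0.058,-0.03,0,0,0]]'; python3 -m creep '[[0,0,-0.01,0.0,0,0,0],[0,0,-0.02,0.03,0,0,0],[0,0,-0.03,0.07,0,0,0],[0,0,-0.03,0.11,0,0,0],[0,0,-0.06,0.15,0,0,0],[0,0,-0.09,0.16,0,0,0]]';python3 -c "
from arc import *
st()
c=cams.capture('side');crop(c['img'],120,130,380,350,3,'nn3.png')
c=cams.capture('wrist');crop(c['img'],0,0,560,420,1,'nn2.png')
"
```

```text
clock: 37.57
tcp_pos: [0.4811, 0.0908, 0.1059]
orientation: [0.0, 1.0, -0.005, 0.0]
ft_force: [-0.5, -0.5, -0.4]
opening: 0.0006
clock: 38.07
tcp_pos: [0.482, 0.0017, 0.2701]
orientation: [0.0, 1.0, -0.003, 0.003]
ft_force: [1.6, -0.8, 0.7]
opening: 0.0007
t 38.07 tcp [0.482  0.0017 0.2701] jawx [ 1.    -0.007  0.005] z [ 0.005 -0.001 -1.   ] F [ 1.6 -0.8  0.7] op 0.0007 J [ 0.63  0.12 -0.81  1.92  0.1   1.13 -0.23]
```

View pics/nn3.png

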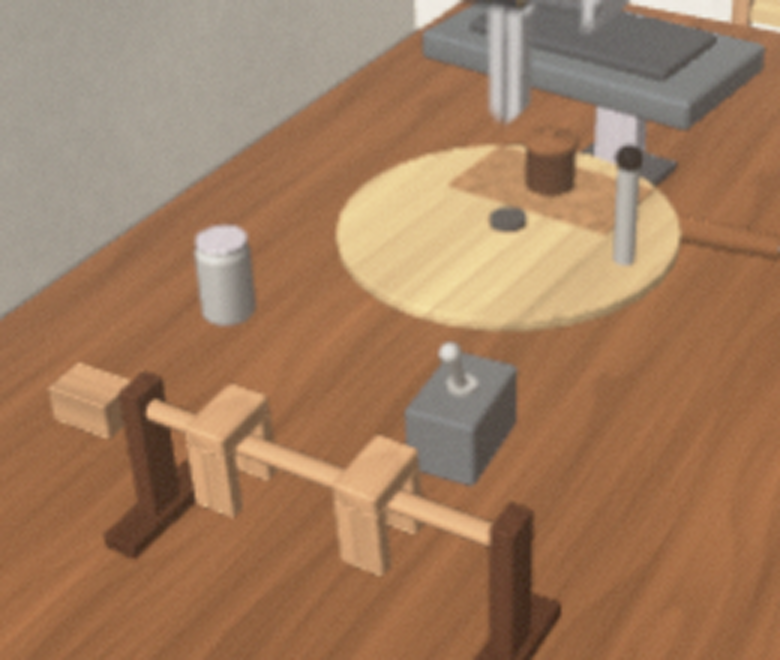

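View pics/nn2.png

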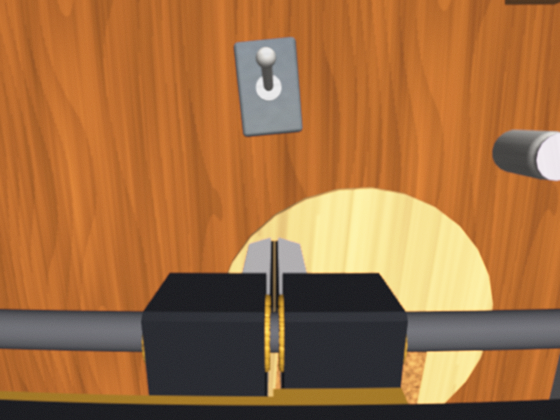

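```bash
python3 -m creep '[[0,0,0,0.02,0,0,0],[0,0,0,0.02,0,0,0],[0,0,0,0.02,0,0,0],[0,0,0,0.02,0,0,0],[0,0,0,0.02,0,0,0],[0,0,0,0.02,0,0,0]]';python3 -c "
from h import *
from rig import finish_job
st()
c=cams.capture('side');crop(c['img'],120,130,380,350,3,'oo3.png')
c=cams.capture('top');crop(c['img'],140,120,440,345,2,'oo1.png')"
```

```text
clock: 38.67
tcp_pos: [0.4818, -0.005, 0.2878]
orientation: [0.001, 1.0, -0.009, 0.002]
ft_force: [0.7, 0.2, 0.5]
opening: 0.0004
t 38.67 tcp [ 0.4818 -0.005   0.2878] jawx [ 1.    -0.017  0.003] z [ 0.003 -0.003 -1.   ] F [0.7 0.2 0.5] op 0.0004 J [ 0.64  0.1  -0.8   1.9   0.08  1.17 -0.21]
```

View pics/oo3.png

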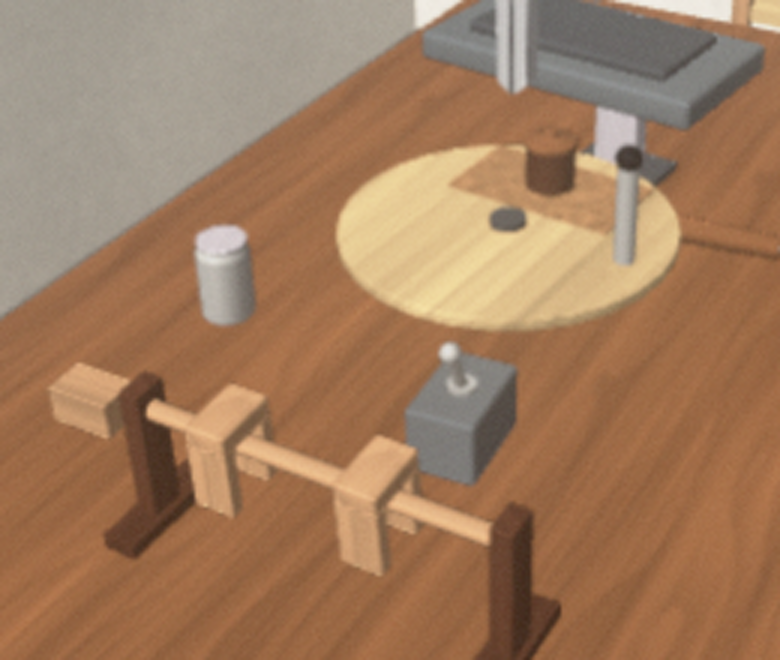

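View pics/oo1.png

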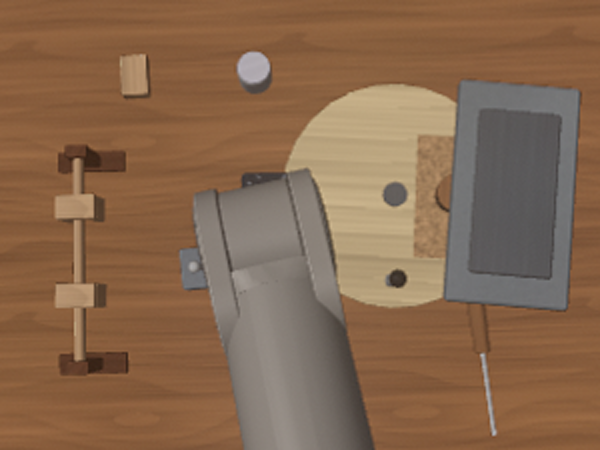

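```bash
python3 -c "
from h import *
a=cv2.imread('pics/a_top.png')[:,:,::-1]
c=cams.capture('top')
crop(a,325,170,385,275,6,'pp0.png');crop(c['img'],325,170,385,275,6,'pp1.png')
x=np.hstack([cv2.imread('pics/pp0.png'),cv2.imread('pics/pp1.png')]);x=x[:598];cv2.imwrite('pics/pp.png',x)
"
```

```text
(no output)
```

View pics/pp.png

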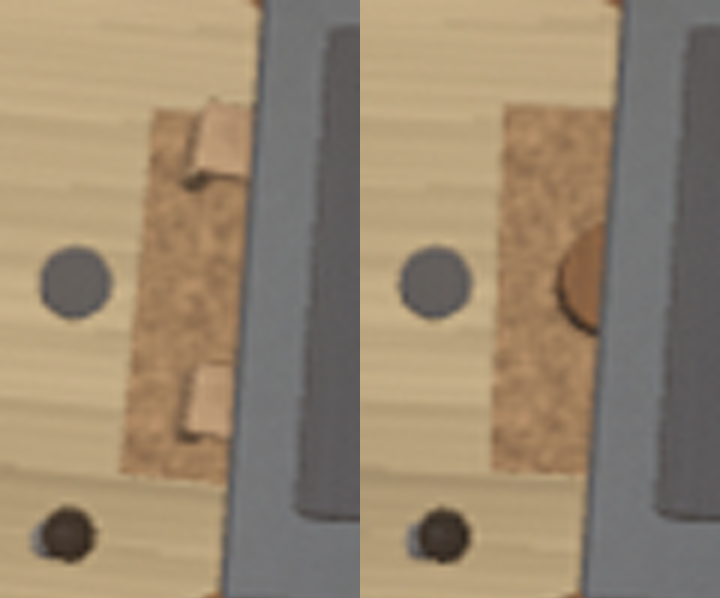

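```bash
python3 -c "
from rig import finish_job
print(finish_job())"
```

```text
the job is handed in; nothing more can be done
None
```

The job is done and handed in at about 39 s on the robot's clock, well inside the 210 s limit; `finish_job` gives no verdict.

In order:
1. I switched the lamp off at its toggle.
2. I swung the turntable half a turn out.
3. I hung both handles astride the dowel rail. Only two were there.
4. I stood the one pot on the bench upright on the cork mat. I saw no second pot in any view.
5. I swung the turntable back home.
6. I switched the lamp on.

**Last checks:**
- The final pictures show both handles astride the rail, the pot upright on the mat under the hood and the toggle leaning to its on side. The tin, offcut and gouge look unmoved.
- The gripper was closed, well clear of everything, with about 1 N on the wrist.

**Not perfect:**
- **Turntable angle:** it rests a little past exact home. The top view puts it about 0.035 rad off against the hood edge and 0.05 rad off against its starting pose. The side view had suggested only about 0.01 rad. That is about the click's stated 0.05 rad settling band. I left it rather than disturb it with the lamp already on.
- **Slips while turning:** the grip slid along the grip post once on each swing and I re-centred it. The worst wrist force I read was about 64 N, against the 120 N limit. I finished the return swing with the fingers loosely around the post instead of gripping it.
- **Seating force:** setting the first handle on the rail read about 30 N at the wrist.

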